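# Book in the eye-rinse flask and hold it in the sprung dock

### The arm

A 6-joint arm with a two-finger parallel gripper is mounted at the origin on the work surface. World frame = base frame: x ahead of the robot, y to its left, z up, the work surface at z = 0. Lengths are in m, angles in degrees, forces in N, time in s.
With the tool pointing down it reaches from about 0.4 to 0.825 m from the base axis. Payload 7 kg.
Tool frame: the origin (TCP) lies midway between the tips of the shut fingers; the grasp point (between the pads) lies 19 mm behind it; z points along the fingers, y is the direction in which the jaws open and shut (so a half turn about z gives the same grasp; the last joint's range is limited). The gripper opens to 88 mm and grips with 3 to 60 N. Pads are 19 mm wide; open, the fingers measure 130 mm over their backs; the gripper's body (78 mm by 193 mm) begins 47 mm behind the grasp point.
Start: joints at [-54.712, 20.546, 0.682, 0, -70.136, -16.507], TCP at [0.217, -0.639, 0.227] pointing down, gripper open.
Joint ranges: [-176.03, 176.03], [-82.01, 121.73], [-58.28, 71.71], [-173.87, 95.51], [-174.79, -0.11], [-173.66, 173.66]. Speed limits (degrees/s): [136.94, 136.94, 172.46, 180, 180, 180].

### API

Orientations are given as [roll, pitch, yaw] about the fixed x, y, z axes, in that order (R = Rz(yaw) Ry(pitch) Rx(roll)).
In Python, from plant import get_state, capture, get_calibration, close_job, boxes_of, cut_out gives the robot as it stands.
- The arm moves only by the tool apply_moves, never from a script. Its argument "commands" is a list of rows, each an object with "grip": the closure, from 0 (fully open) to 1 (shut); "slide": the shift along the tool's x, y, z in m, a list of three; "roll": the turn about the tool's z in degrees. In form: [{"grip": grip, "slide": [x, y, z], "roll": roll}, ...]. A call has 1 to 5 rows; each row is the pose to reach, as a shift and turn from the pose commanded when the call began, along the tool's axes at that moment; what a row does not reach only later rows make up. A row lasts 1/8 s, in which the tool goes at most 62.5 mm and 10.7 degrees, less where a joint would pass 70% of its speed; a pose out of reach is approached as far as the arm can. A call with a gripper value outside its range is refused whole. The fingers move at their own pace and stop on an object; "grip_force" is the grip in N (left out, the last holds). Time passes only in rows, so rows that repeat a pose let the fingers close. It gives the time, the measured TCP pose, the force and the opening at its end, in the units of the state.
- get_state(): the state, without advancing time (a new reading comes with each control period).
- capture(name): name is "scene" or "side" or "wrist"; returns (picture, depth): 420x560x3 uint8, red, green, blue; 420x560 float32, m along the optical axis (not along the pixel's ray), 0 where there is no reading.
- get_calibration(name): a dict with "mtx" (3x3 intrinsics, pixels), "R" (3x3) and "t" (3): a world point X has camera coordinates R X + t. Camera axes: x right, y down, z forward; pixel columns grow to the right and rows downward; lengths in m; the calibration is good to about 2 mm. The wrist camera is an equidistant fisheye: a pixel r from the principal point sees the ray r / f radians off the axis. A picture is of the moment at which its call begins: read the wrist's pose just before it. get_calibration takes no time and is no camera call; for the wrist camera it gives the pose at the moment of the call.
- close_job(): hands the job in, once; it reports no verdict.
Trained networks look in the newest picture that a camera, given by its name, has taken for a name from the list of things; names that differ only in an ending like _2 or _b are one class to them, and where a whole thing is asked for, a point or a joint stands for the part that bears it (a point fixed in the world has none). Each returns a list of dicts, best first, with "score" (0 to 1); they miss things now and then, are a little off and sometimes report something else, mostly with a low value. They report only what shows in the picture. A call takes as long as a camera call. They do not tell look-alikes from the thing itself.
- boxes_of(name, camera): "position" ([x, y, z] in m, in the coordinates of the camera as it stood for that picture, good to about 4 mm: the middle of the surface that is visible of it).
- cut_out(name, camera): "mask" (420x560 bool, what is visible of it).
The state is a dict: "time_s": time; "joints": joint angles; "qd": joint speeds; "joint_torque": joint torques, N m; "tcp_pos": TCP position; "eef_rot": TCP orientation; "contact_force": force on the tool from outside, world axes, zero at the start; "moment": the same for the moment, N m; "gripper_width": finger opening in m.
Only numpy, scipy, OpenCV 4.12 (cv2) and the standard library are available. Lean on these libraries where they do the work, as an engineer would, in place of code of your own. Each camera call takes 0.05 s, during which the arm holds its last target.

### The job

Pick up the wand scanner and hold it steady for a good second with its window facing straight down at the middle of the dock's barcode label, roughly 7 cm above it; then lay the scanner back down in the middle of its rubber mat and let go. Then take the round flask by its neck, set it upright in the dock's sprung ring, press it down until the ring is at the bottom of its travel, and finish while still gripping it and holding it pressed down there. Leave the other things on the table where they are.

Things in the scene. Friction and masses are not known exactly. Their poses are not given: they have to be found in the camera images.
- scanner_center (a point): centre of the loose wand scanner (about 0.16 kg), half-way up. The scanner lies on its mat along its own x axis, 155 mm long and 34 mm high (17 mm below to 17 mm above this point). Grey handle 30 mm wide from x = -80 to +35 mm, white head 46 mm wide from x = +30 to +75 mm. z up as it lies. Grasp the handle across y, at this point.
- scanner_window (a point): centre of the scanner's black 30 x 30 mm reading window, on the head's underside, at x = +55 mm, y = 0, 17 mm below scanner_center; same axes. The scanner reads along -z of these axes.
- mat_center (a point): centre of the top face of the black rubber mat (fixed), 220 x 120 x 4 mm, its top 4 mm above the table; its long side is its x axis. The scanner starts on it, roughly in the middle.
- label (a point): middle of the barcode label, 52 x 36 mm, flat and facing up on the dock's housing, 25 mm above the table. The dock is a fixed white housing 200 (x) x 110 (y) x 24 mm high; x points from the ring to the label, which is 100 mm from the ring's axis.
- cradle_ring (a point): centre of the top edge of the dock's steel ring, 60 mm above the table when free. The ring is level, 72 mm outside and 50 mm inside diameter, 10 mm thick, and sinks straight down on its spring; two fixed steel posts of 7 mm diameter stand 45 mm either side of the axis (along y), 70 mm above the table. z up. The flask's bulb sits in the ring with the flask's underside 14 mm below the ring's top edge.
- cradle (a joint): how far the sprung ring is pressed down: 0 free, 0.016 m at its bottom stop. The spring pushes up with 4 N at the top and 12 N at the bottom; the flask's own weight does not move it.
- flask_center (a point): centre of the loose clear-glass round flask (0.14 to 0.26 kg), half-way up: 55 mm above its underside; z points up its neck. Flat foot 40 mm across; round bulb 64 mm across, its middle 34 mm above the underside; neck 26 mm across from 64 to 98 mm; white stopper 29 mm across from 98 to 110 mm. It stands upright on the table; grip the neck, about 86 mm above the underside.
- spray_can_center (a point): bystander: round aluminium can, 52 mm across, 125 mm tall; centre, half-way up. Leave it alone.
- jar_center (a point): bystander: squat closed jar, 60 mm across, 75 mm tall; centre, half-way up. Leave it alone.
- dropper_center (a point): bystander: small amber dropper bottle, 30 mm across, 65 mm tall; centre, half-way up. Leave it alone.
- lens_center (a point): bystander: hand lens in a black rim, 52 mm across, 20 mm high, lying flat; centre, half-way up. Leave it alone.
Things that resemble listed ones, but are neither listed nor needed, are in the scene too. Leave any red look-alike of the part that bears scanner_center alone.

How it is judged:
By the outcome, as a careful person would: the job done as asked, in the order asked, and still so for the second after the job is handed in, while the arm keeps its last pose, push and grip.
It also fails if it takes over 58 s, if anything falls off the work surface, if the arm or the gripper's body presses on something with over 40 N, if the wrist force passes 120 N, or if a joint passes its speed limit or range.

## Working session

There is one attempt and no reset: what is moved stays moved. The work goes in short steps, Python scripts to look and compute and a tool call to move; the robot and the scene stay as the last step left them, time stands still between calls to the robot, and variables do not carry over. Pictures are saved under pics/ and viewed, and the job is handed in when it is done.

Besides the shell and the picture viewer there is one more tool, called after "Call:" by a JSON object that holds its "api" and its "payload", one argument or row to a line. apply_moves: Moves the arm, as the interface text tells. Its arguments: {"type":"object","properties":{"commands":{"type":"array"},"grip_force":{"type":"number"}},"required":["commands"]}

```bash
ls; mkdir -p pics; cat > h.py <<'E'
import numpy as np, cv2
from plant import get_state, capture, get_calibration, close_job, boxes_of, cut_out
def cal(n):
    c=get_calibration(n); return np.array(c["mtx"]),np.array(c["R"]),np.array(c["t"])
def c2w(p,c): return c[1].T@(np.array(p)-c[2])
def px2w(u,v,d,c):
    K=c[0]; return c2w([(u-K[0,2])/K[0,0]*d,(v-K[1,2])/K[1,1]*d,d],c)
def save(n,p): cv2.imwrite(f"pics/{n}.png",cv2.cvtColor(p,cv2.COLOR_RGB2BGR))
E
python3 - <<'E'
from h import *
s=get_state(); print({k:np.round(v,3).tolist() for k,v in s.items()})
for n in ["scene","side","wrist"]:
    c=cal(n); p,d=capture(n); save(n+"0",p); np.savez(n+"0.npz",p=p,d=d,K=c[0],R=c[1],t=c[2])
    print(n,c[0].round(1).tolist(),"cam at",(-c[1].T@c[2]).round(3))
E
```

```text
pics
{'time_s': 0.0, 'joints': [-54.711, 20.593, 0.634, -0.018, -70.135, -16.507], 'qd': [0.066, 0.0, 0.118, 0.032, -0.001, -0.016], 'joint_torque': [0.0, -58.272, 29.305, 6.997, 0.007, -0.0], 'tcp_pos': [0.217, -0.639, 0.226], 'eef_rot': [179.905, -0.01, -161.224], 'contact_force': [0.542, -0.72, -0.542], 'moment': [-0.036, -0.006, -0.01], 'gripper_width': 0.087}
scene [[426.5, 0.0, 285.5], [0.0, 426.5, 209.9], [0.0, 0.0, 1.0]] cam at [ 1.093 -0.205  0.818]
side [[384.1, 0.0, 280.6], [0.0, 384.1, 212.2], [0.0, 0.0, 1.0]] cam at [0.429 0.621 0.485]
wrist [[325.2, 0.0, 275.3], [0.0, 325.2, 209.4], [0.0, 0.0, 1.0]] cam at [ 0.137 -0.666  0.385]
```

View pics/scene0.png

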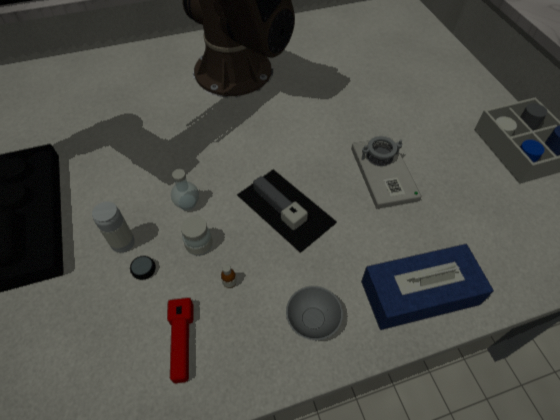

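View pics/side0.png

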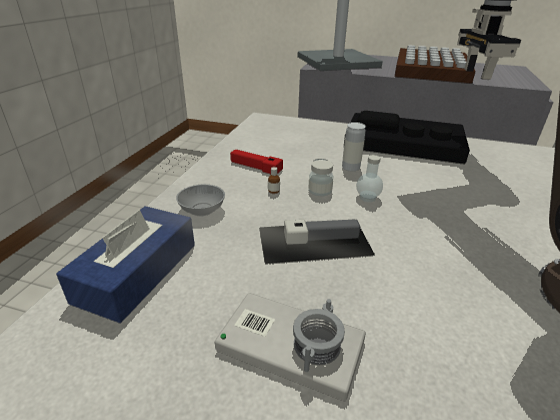

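View pics/wrist0.png

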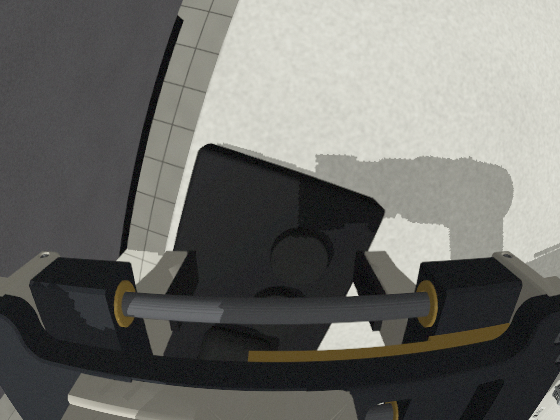

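```bash
python3 - <<'E'
from h import *
for n in ["scene","side"]:
    c=cal(n)
    for k in ["scanner_center","scanner_window","mat_center","label","cradle_ring","flask_center","spray_can_center","jar_center","dropper_center","lens_center"]:
        for b in boxes_of(k,n)[:3]:
            q=c[1].T@(np.array(b["position"])-c[2]); x=c[0]@np.array(b["position"]); print(n,k,round(b["score"],2),q.round(3),(x[:2]/x[2]).round(0))
E
```

```text
scene scanner_center 0.95 [ 0.548 -0.023  0.04 ] [282. 202.]
scene scanner_center 0.82 [ 0.783 -0.296  0.038] [182. 337.]
scene scanner_window 0.76 [ 0.776 -0.301  0.035] [178. 335.]
scene scanner_window 0.58 [ 0.551 -0.025  0.04 ] [281. 203.]
scene mat_center 0.55 [ 0.56  -0.002  0.004] [292. 213.]
scene label 0.95 [0.528 0.243 0.027] [383. 171.]
scene cradle_ring 0.76 [0.48  0.253 0.06 ] [381. 147.]
scene flask_center 0.82 [ 0.47  -0.222  0.056] [187. 194.]
scene spray_can_center 0.73 [ 0.537 -0.378  0.092] [114. 227.]
scene jar_center 0.72 [ 0.589 -0.227  0.07 ] [194. 233.]
scene jar_center 0.26 [0.481 0.255 0.06 ] [381. 148.]
scene dropper_center 0.57 [ 0.691 -0.184  0.041] [228. 276.]
scene lens_center 0.7 [ 0.601 -0.344  0.019] [144. 266.]
scene lens_center 0.22 [ 0.467 -0.224  0.056] [186. 193.]
side scanner_center 0.79 [ 0.764 -0.291  0.031] [257. 159.]
side scanner_center 0.61 [ 0.53  -0.022  0.026] [320. 230.]
side scanner_window 0.85 [ 0.541 -0.014  0.032] [315. 228.]
side scanner_window 0.63 [ 0.766 -0.288  0.025] [256. 161.]
side mat_center 0.72 [0.544 0.013 0.007] [309. 246.]
side label 0.8 [0.505 0.275 0.023] [295. 350.]
side cradle_ring 0.7 [0.478 0.261 0.06 ] [317. 329.]
side flask_center 0.59 [ 0.453 -0.213  0.052] [370. 182.]
side spray_can_center 0.84 [ 0.515 -0.362  0.072] [353. 147.]
side jar_center 0.8 [ 0.568 -0.202  0.047] [321. 179.]
side jar_center 0.16 [ 0.515 -0.366  0.075] [353. 145.]
side dropper_center 0.8 [ 0.687 -0.171  0.031] [271. 183.]
```

The scene picture shows the grey scanner at (282,202) on the black mat, the flask at (184,190), the dock with its ring at (381,150) and its label at (393,186). The red look-alike is at (180,340). Next I'll make top-down maps from both depth images.

```bash
cat > ortho.py <<'E'
from h import *
def cloud(n):
    z=np.load(n+"0.npz"); d=z["d"]; K,R,t=z["K"],z["R"],z["t"]
    v,u=np.mgrid[0:420,0:560]; P=np.stack([(u-K[0,2])/K[0,0]*d,(v-K[1,2])/K[1,1]*d,d],-1)
    W=(P-t)@R
    W[d==0]=np.nan
    return W,z["p"],(K,R,t)
E
python3 - <<'E'
from ortho import *
x0,x1,y0,y1=.38,.68,-.13,.37; s=1500
for n in ["scene","side"]:
    W,p,(K,R,t)=cloud(n)
    # ortho warp at plane height h
    for h,nm in [(0.004,"mat"),(0.025,"lab")]:
        H=K@np.column_stack([R[:,0],R[:,1],R[:,2]*h+t])
        # image out: col = (y1-y)*s , row=(x1-x)*s -> x up, y left
        A=np.array([[0,-1/s,x1],[-1/s,0,y1],[0,0,1.]])
        o=cv2.warpPerspective(p,H@A,(int((y1-y0)*s),int((x1-x0)*s)),flags=cv2.INTER_LINEAR|cv2.WARP_INVERSE_MAP)
        save(f"o_{n}_{nm}",o)
    m=(W[...,0]>x0)&(W[...,0]<x1)&(W[...,1]>y0)&(W[...,1]<y1)
    q=W[m]; print(n,"table z",np.nanmedian(q[q[:,2]<.003][:,2]), np.histogram(q[:,2],bins=np.arange(-.006,.075,.003)))
E
```

```text
scene table z 0.0011394755476558864 (array([  18, 2305, 9297, 3552,  920,  104,  101,   89,  112,  448, 1490,
        435,   77,  103,  406,  383,   47,   19,    3,   24,   50,   90,
        218,   41,    6,   10]), array([-0.006, -0.003,  0.   ,  0.003,  0.006,  0.009,  0.012,  0.015,
        0.018,  0.021,  0.024,  0.027,  0.03 ,  0.033,  0.036,  0.039,
        0.042,  0.045,  0.048,  0.051,  0.054,  0.057,  0.06 ,  0.063,
        0.066,  0.069,  0.072]))
side table z 0.0005566364339090989 (array([    0,  6021, 17479,  2375,   288,   266,   267,   282,   307,
        1730,  5186,   213,   186,   203,   603,   183,    52,    21,
           6,    75,   133,   402,   679,    17,    18,    36]), array([-0.006, -0.003,  0.   ,  0.003,  0.006,  0.009,  0.012,  0.015,
        0.018,  0.021,  0.024,  0.027,  0.03 ,  0.033,  0.036,  0.039,
        0.042,  0.045,  0.048,  0.051,  0.054,  0.057,  0.06 ,  0.063,
        0.066,  0.069,  0.072]))
```

View pics/o_scene_mat.png

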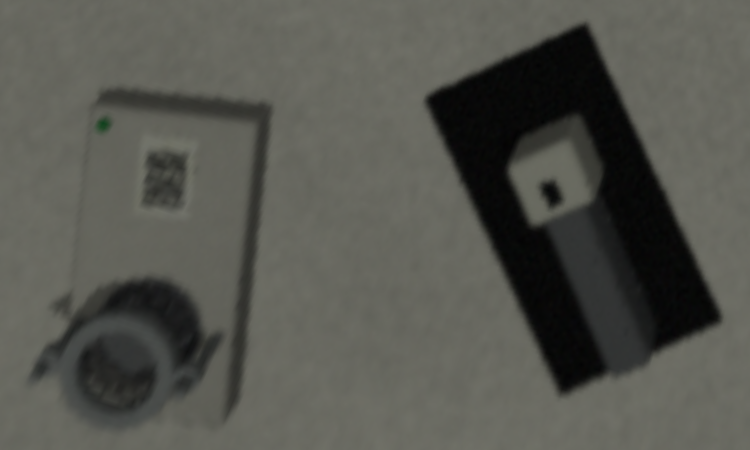

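View pics/o_side_lab.png

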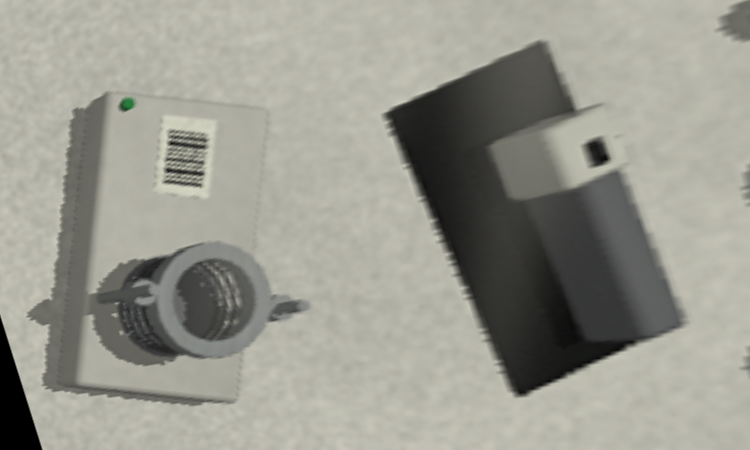

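```bash
python3 - <<'E'
from ortho import *
x0,x1,y0,y1=.38,.68,-.13,.37; s=1500
A=np.array([[0,-1/s,x1],[-1/s,0,y1],[0,0,1.]])
def rect(pts,nm):
    (c,sz,a)=cv2.minAreaRect(pts.astype(np.float32)); b=cv2.boxPoints((c,sz,a))
    e=b[1]-b[0]; f=b[2]-b[1]; 
    if np.linalg.norm(f)>np.linalg.norm(e): e=f
    print(nm,"c",np.round(c,4),"size",np.round(sz,4),"long-axis yaw",round(np.degrees(np.arctan2(e[1],e[0]))%180,1),"n",len(pts))
def med(n): pass
for n in ["scene","side"]:
    W,p,(K,R,t)=cloud(n)
    def ortho(h):
        H=K@np.column_stack([R[:,0],R[:,1],R[:,2]*h+t])
        return cv2.warpPerspective(p,H@A,(750,450),flags=cv2.INTER_LINEAR|cv2.WARP_INVERSE_MAP)
    def topts(m):
        v,u=np.nonzero(m); return np.column_stack([x1-v/s,y1-u/s])
    def big(m):
        k,l,st,c=cv2.connectedComponentsWithStats(m.astype(np.uint8)); return l==1+np.argmax(st[1:,4])
    o=ortho(.004).astype(int).mean(2)
    if n=="scene":
        m=o<25; m[:,:380]=0; rect(topts(big(m)),n+" mat")
    o=ortho(.025).astype(int).mean(2)
    sub=np.zeros_like(o,bool); sub[80:220,120:230]=1
    th=np.percentile(o[sub],85); lo=np.median(o[sub])
    print("lab",lo,o[sub].max())
    m=sub&(o>(lo+o[sub].max())/2); m=cv2.morphologyEx(m.astype(np.uint8),cv2.MORPH_CLOSE,np.ones((25,25)))
    rect(topts(big(m&sub)),n+" label")
    # scanner top
    X,Y,Z=W[...,0],W[...,1],W[...,2]
    m=(Z>.030)&(Z<.046)&(X>.42)&(X<.64)&(Y>-.11)&(Y<.08); 
    m=big(m); q=W[m]; print("scanner top z",np.median(q[:,2])); rect(q[:,:2],n+" scanner all-top")
    br=p.astype(int).mean(2)
    k=cv2.kmeans(br[m].astype(np.float32)[:,None],2,None,(3,50,.1),5,0); ce=k[2].ravel(); lb=k[1].ravel(); 
    for j in np.argsort(ce): rect(q[lb==j][:,:2],f"{n} scn part br{ce[j]:.0f}")
    # ring
    m=(Z>.055)&(Z<.066)&(X>.38)&(X<.56)&(Y>.2)&(Y<.33); m=big(m); q=W[m]
    (c,r)=cv2.minEnclosingCircle(q[:,:2].astype(np.float32)); print(n,"ring z",np.median(q[:,2]),"circ",np.round(c,4),round(r,4),"mean",q.mean(0).round(4))
    from scipy.optimize import least_squares
    m=(Z>.026-.004)&(Z<.029)&(X>.36)&(X<.63)&(Y>.14)&(Y<.36); q=W[big(m)]; rect(q[:,:2],n+" housing")
    # flask
    m=(Z>.005)&(X>.40)&(X<.52)&(Y>-.28)&(Y<-.17); q=W[m]; print("flask",q[:,2].max(), [ (z0,q[(q[:,2]>z0)&(q[:,2]<z0+.01)][:,:2].mean(0).round(4), np.ptp(q[(q[:,2]>z0)&(q[:,2]<z0+.01)][:,:2],axis=0).round(3)) for z0 in (.06,.07,.08,.09,.1,.105)])
E
```

```text
scene mat c [ 0.5414 -0.012 ] size [0.2158 0.116 ] long-axis yaw 24.7 n 38525
lab 96.0 110.66666666666667
scene label c [0.576  0.2479] size [0.0368 0.0523] long-axis yaw 174.3 n 1527
scanner top z 0.0386614585326582
scene scanner all-top c [ 0.5305 -0.0282] size [0.1543 0.0462] long-axis yaw 25.0 n 873
scene scn part br48 c [ 0.5307 -0.0285] size [0.1543 0.0461] long-axis yaw 25.3 n 589
scene scn part br95 c [ 0.5302 -0.0285] size [0.1538 0.0449] long-axis yaw 24.6 n 284
scene ring z 0.060961221342585734 circ [0.4781 0.2567] 0.0504 mean [0.479  0.2573 0.0606]
scene housing c [0.5171 0.2528] size [0.1112 0.2016] long-axis yaw 173.6 n 2021
flask 0.11433596053838355 [(0.06, array([ 0.4618, -0.2278]), array([0.033, 0.041])), (0.07, array([ 0.4639, -0.2287]), array([0.011, 0.025])), (0.08, array([ 0.4631, -0.2273]), array([0.012, 0.025])), (0.09, array([ 0.4633, -0.2278]), array([0.012, 0.024])), (0.1, array([ 0.459 , -0.2284]), array([0.03 , 0.028])), (0.105, array([ 0.4554, -0.2283]), array([0.029, 0.028]))]
lab 171.66666666666666 207.33333333333334
side label c [0.5759 0.2464] size [0
[... 176 characters left out ...]
 br86 c [ 0.5269 -0.0206] size [0.1531 0.0423] long-axis yaw 21.4 n 649
side scn part br171 c [ 0.5781 -0.0038] size [0.0434 0.0448] long-axis yaw 109.1 n 233
side ring z 0.06021329704206419 circ [0.4751 0.2585] 0.0515 mean [0.4756 0.2624 0.0599]
side housing c [0.5159 0.2548] size [0.1109 0.199 ] long-axis yaw 173.8 n 6189
flask 0.11146527680928639 [(0.06, array([ 0.4528, -0.2186]), array([0.036, 0.027])), (0.07, array([ 0.4531, -0.2183]), array([0.026, 0.017])), (0.08, array([ 0.4528, -0.2184]), array([0.025, 0.015])), (0.09, array([ 0.4535, -0.2184]), array([0.026, 0.016])), (0.1, array([ 0.4524, -0.2209]), array([0.027, 0.03 ])), (0.105, array([ 0.4531, -0.2243]), array([0.027, 0.028]))]
```

```bash
cat >> h.py <<'E'
from scipy.spatial.transform import Rotation as Ro
def go(x,y,z,yaw=None):
    s=get_state(); R=Ro.from_euler("xyz",s["eef_rot"],degrees=True).as_matrix()
    d=R.T@(np.array([x,y,z])-s["tcp_pos"])
    r=0 if yaw is None else -(((yaw-s["eef_rot"][2])+180)%360-180)
    print("slide",d.round(4),"roll",round(r,2),"rows>=",int(np.ceil(max(np.linalg.norm(d)/.0625,abs(r)/10.7))),"t",s["time_s"],"F",np.round(s["contact_force"],1),"w",round(s["gripper_width"],4),"tcp",np.round(s["tcp_pos"],4),"rot",np.round(s["eef_rot"],2),"j",np.round(s["joints"],0))
E
python3 -c "
from h import *
go(.62,.0,.227,-160)
c=cal('wrist');print(c[1].round(3))"
```

```text
slide [-5.870e-01  4.753e-01 -4.000e-04] roll -1.22 rows>= 13 t 1.15 F [-0.6 -0.3  0.2] w 0.0877 tcp [ 0.2173 -0.639   0.2266] rot [ 180.      0.   -161.22] j [-55.  21.   1.  -0. -70. -17.]
[[-0.322  0.947  0.   ]
 [ 0.9    0.306  0.311]
 [ 0.294  0.101 -0.951]]
```

Call:
{"api": "apply_moves", "payload": {
  "commands": [
    {"grip":0,"slide":[-0.23,0.186,0],"roll":0},
    {"grip":0,"slide":[-0.23,0.186,0],"roll":0},
    {"grip":0,"slide":[-0.23,0.186,0],"roll":0},
    {"grip":0,"slide":[-0.23,0.186,0],"roll":0},
    {"grip":0,"slide":[-0.23,0.186,0],"roll":0}
  ],
  "grip_force": 30
}}

```text
time_s: 1.78
tcp_pos: [0.3762, -0.3869, 0.227]
eef_rot: [-180.0, 0.0, -161.2]
contact_force: [0.1, 0.2, -0.1]
gripper_width: 0.0873
```

Call:
{"api": "apply_moves", "payload": {
  "commands": [
    {"grip":0,"slide":[-0.23,0.186,0],"roll":0},
    {"grip":0,"slide":[-0.23,0.186,0],"roll":0},
    {"grip":0,"slide":[-0.23,0.186,0],"roll":0},
    {"grip":0,"slide":[-0.23,0.186,0],"roll":0},
    {"grip":0,"slide":[-0.23,0.186,0],"roll":0}
  ]
}}

```text
time_s: 2.4
tcp_pos: [0.5342, -0.1364, 0.2269]
eef_rot: [-180.0, 0.0, -161.1]
contact_force: [0.9, 0.7, 0.5]
gripper_width: 0.0878
```

Call:
{"api": "apply_moves", "payload": {
  "commands": [
    {"grip":0,"slide":[-0.127,0.103,0],"roll":0},
    {"grip":0,"slide":[-0.127,0.103,0],"roll":0},
    {"grip":0,"slide":[-0.127,0.103,0],"roll":0},
    {"grip":0,"slide":[-0.127,0.103,0],"roll":-1.2},
    {"grip":0,"slide":[-0.127,0.103,0],"roll":-1.2}
  ]
}}

```text
time_s: 3.02
tcp_pos: [0.6198, -0.0004, 0.2264]
eef_rot: [180.0, -0.0, -160.0]
contact_force: [0.6, 0.4, -0.6]
gripper_width: 0.0871
```

```bash
python3 - <<'E'
from h import *
go(.62,0,.227,-160)
for n in ["wrist","side","scene"]:
    c=cal(n); p,d=capture(n); save(n+"1",p); np.savez(n+"1.npz",p=p,d=d,K=c[0],R=c[1],t=c[2])
    for k in ["scanner_center"]:
        for b in boxes_of(k,n)[:2]: print(n,k,b["score"],c2w(b["position"],c).round(4))
E
```

```text
slide [-0.0003  0.0003 -0.0006] roll 0.01 rows>= 1 t 3.025 F [ 0.6  0.4 -0.6] w 0.0871 tcp [ 6.198e-01 -4.000e-04  2.264e-01] rot [ 1.8000e+02 -3.0000e-02 -1.5999e+02] j [ 18.  15.  -7.   0. -68. -88.]
wrist scanner_center 0.75 [ 0.5392 -0.023   0.041 ]
wrist scanner_center 0.7 [ 0.7448 -0.2888  0.0308]
side scanner_center 0.95 [ 0.5288 -0.0182  0.0282]
side scanner_center 0.83 [ 0.765  -0.2944  0.0287]
scene scanner_center 0.87 [ 0.7805 -0.2961  0.0336]
scene scanner_center 0.64 [ 0.5485 -0.0248  0.0422]
```

View pics/wrist1.png

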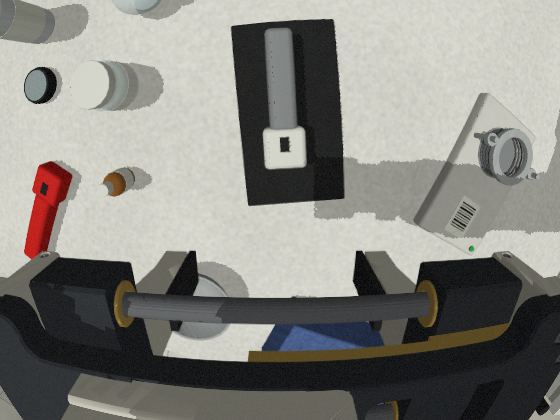

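The wrist picture shows the scanner at about (282,95) on the mat (centre about (290,112)), the dock with ring at (507,155), and the red look-alike at (47,210). I'll rectify it at the relevant heights.

```bash
cat > wo.py <<'E'
from h import *
def wproj(P,c):
    K,R,t=c; q=P@R.T+t; rr=np.hypot(q[...,0],q[...,1]); th=np.arctan2(rr,q[...,2]); k=np.where(rr>1e-9,th/np.maximum(rr,1e-9),1)
    return K[0,0]*k*q[...,0]+K[0,2],K[1,1]*k*q[...,1]+K[1,2]
def wortho(p,c,h,x0,x1,y0,y1,s):
    v,u=np.mgrid[0:int((x1-x0)*s),0:int((y1-y0)*s)]
    P=np.stack([x1-v/s,y1-u/s,np.full(v.shape,h)],-1); a,b=wproj(P,c)
    return cv2.remap(p,a.astype(np.float32),b.astype(np.float32),cv2.INTER_LINEAR)
def rect(pts):
    (c,sz,a)=cv2.minAreaRect(pts.astype(np.float32)); b=cv2.boxPoints((c,sz,a)); e=b[1]-b[0]; f=b[2]-b[1]
    if np.linalg.norm(f)>np.linalg.norm(e): e=f
    return np.round(c,4),np.round(sz,4),round(np.degrees(np.arctan2(e[1],e[0]))%180,1)
def big(m):
    k,l,st,c=cv2.connectedComponentsWithStats(m.astype(np.uint8)); return l==1+np.argmax(st[1:,4])
def load(n):
    z=np.load(n); return z["p"],z["d"],(z["K"],z["R"],z["t"])
E
python3 - <<'E'
from wo import *
p,d,c=load("wrist1.npz"); x0,x1,y0,y1,s=.4,.68,-.13,.35,1500
def T(m):
    v,u=np.nonzero(m); return np.column_stack([x1-v/s,y1-u/s])
o=wortho(p,c,.004,x0,x1,y0,y1,s); g=o.astype(int).mean(2); save("wo_mat",o)
m=g<35; m[:,:300]=0; print("mat",rect(T(big(m))))
o=wortho(p,c,.038,x0,x1,y0,y1,s); save("wo_scn",o); g=o.astype(int).mean(2)
v,u=np.mgrid[0:g.shape[0],0:g.shape[1]]; X=x1-v/s;Y=y1-u/s
roi=(np.hypot(X-.535,Y+.022)<.085)
m=roi&(g>65)&(Y<.05); m=cv2.morphologyEx(m.astype(np.uint8),cv2.MORPH_OPEN,np.ones((5,5)));
# restrict to central mat area
dx=X-.54;dy=Y+.012;a=np.radians(24.7);along=dx*np.cos(a)+dy*np.sin(a);ac=-dx*np.sin(a)+dy*np.cos(a)
m=m.astype(bool)&(abs(along)<.1)&(abs(ac)<.052); b=big(m); print("scanner all",rect(T(b)))
head=b&(g>125);  head=cv2.morphologyEx(head.astype(np.uint8),cv2.MORPH_CLOSE,np.ones((25,25))); print("head",rect(T(big(head))))
ha=b&(g<125)&(along<.02); ha=cv2.morphologyEx(ha.astype(np.uint8),cv2.MORPH_OPEN,np.ones((9,9))); print("handle",rect(T(big(ha))))
o=wortho(p,c,.025,x0,x1,y0,y1,s); save("wo_lab",o)
E
```

```text
mat (array([0.5325, 0.0197]), array([0.2077, 0.0463]), np.float32(29.7))
scanner all (array([ 0.5281, -0.0259]), array([0.1539, 0.0466]), np.float32(23.2))
head (array([ 0.5293, -0.0257]), array([0.1498, 0.0447]), np.float32(23.4))Traceback (most recent call last):
  File "<stdin>", line 15, in <module>
  File "wo.py", line 14, in big
    k,l,st,c=cv2.connectedComponentsWithStats(m.astype(np.uint8)); return l==1+np.argmax(st[1:,4])
                                                                               ~~~~~~~~~^^^^^^^^^^
    return _wrapfunc(a, 'argmax', axis=axis, out=out, **kwds)
    return bound(*args, **kwds)
ValueError: attempt to get argmax of an empty sequence
```

View pics/wo_scn.png

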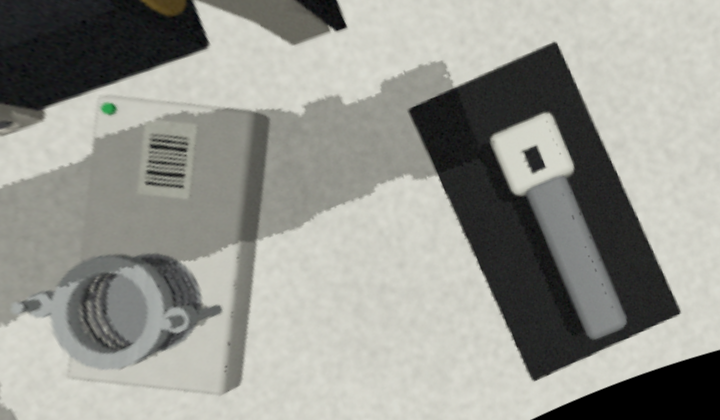

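```bash
python3 - <<'E'
from wo import *
from scipy.optimize import minimize
p,d,c=load("wrist1.npz"); x0,x1,y0,y1,s=.4,.68,-.13,.1,2000
v,u=np.mgrid[0:int((x1-x0)*s),0:int((y1-y0)*s)]; X=x1-v/s;Y=y1-u/s
def fit(g,f,x,st):
    r=minimize(f,x,method="Nelder-Mead",options=dict(initial_simplex=np.vstack([x]+[np.array(x)+np.eye(3)[i]*st[i] for i in range(3)]),xatol=1e-5,fatol=1e-6)); return r.x,r.fun
sg=lambda q:1/(1+np.exp(-q/.0007))
def box(q,a0,a1,hw):
    a=np.radians(q[2]);dx=X-q[0];dy=Y-q[1];l=dx*np.cos(a)+dy*np.sin(a);w=-dx*np.sin(a)+dy*np.cos(a)
    return sg(np.minimum(np.minimum(l-a0,a1-l),hw-abs(w)))
# mat at .004: between dark(0) and bright(1)
g=wortho(p,c,.004,x0,x1,y0,y1,s).astype(float).mean(2)
tb=(g>100).astype(float); tb[cv2.dilate(np.zeros(g.shape,np.uint8),None)>0]=0
def fm(q):
    m=box(q,-.11,.11,.06); ring=(box(q,-.125,.125,.07)>.5)&(box(q,-.095,.095,.05)<.5)
    return np.mean((1-tb-m)[ring]**2)
mm=fit(g,fm,[.541,-.011,24.7],[.006,.006,2]); print("mat",mm)
mq=mm[0]
g=wortho(p,c,.038,x0,x1,y0,y1,s).astype(float).mean(2)
t=(g>80).astype(float); inn=box([mq[0]-.002,mq[1],mq[2]],-.1,.1,.05)>.5
def fs(q):
    m=np.maximum(box(q,-.08,.035,.015),box(q,.03,.075,.023)); return np.mean((t-m)[inn]**2)
for z in (.038,.036):
    g=wortho(p,c,z,x0,x1,y0,y1,s).astype(float).mean(2); t=(g>80).astype(float)
    print("scanner",z,fit(g,fs,[.529,-.024,22],[.006,.006,3]))
E
```

```text
mat (array([ 5.39115411e-01, -1.11348689e-02,  2.47728363e+01]), np.float64(0.02514666716779065))
scanner 0.038 (array([ 0.53017496, -0.02521095, 23.37158683]), np.float64(0.026945974879396848))
scanner 0.036 (array([ 0.53028315, -0.02511429, 23.37280187]), np.float64(0.022975240679176046))
```

```bash
python3 - <<'E'
from h import *
go(.531,-.0255,.10,-156.6);go(.531,-.0255,.008,-156.6)
E
```

```text
slide [0.092  0.0073 0.1269] roll -3.48 rows>= 3 t 3.325 F [1.2 0.2 0.2] w 0.0879 tcp [ 0.6199 -0.0011  0.2269] rot [-1.8000e+02  3.0000e-02 -1.6008e+02] j [ 18.  15.  -7.   0. -68. -88.]
slide [0.092  0.0073 0.2189] roll -3.48 rows>= 4 t 3.325 F [1.2 0.2 0.2] w 0.0879 tcp [ 0.6199 -0.0011  0.2269] rot [-1.8000e+02  3.0000e-02 -1.6008e+02] j [ 18.  15.  -7.   0. -68. -88.]
```

Call:
{"api": "apply_moves", "payload": {
  "commands": [
    {"grip":0,"slide":[0.046,0.004,0.06],"roll":-3.4},
    {"grip":0,"slide":[0.092,0.007,0.11],"roll":-3.4},
    {"grip":0,"slide":[0.092,0.007,0.14],"roll":-3.4},
    {"grip":0,"slide":[0.092,0.007,0.14],"roll":-3.4},
    {"grip":0,"slide":[0.092,0.007,0.14],"roll":-3.4}
  ]
}}

```text
time_s: 3.95
tcp_pos: [0.5333, -0.025, 0.0884]
eef_rot: [-179.9, 0.1, -156.6]
contact_force: [0.1, -0.3, 0.2]
gripper_width: 0.0876
```

```bash
python3 - <<'E'
from h import *
go(.531,-.0255,.008,-156.6)
p,d=capture("wrist"); save("w2",p)
p,d=capture("scene"); save("s2",p[100:300,180:460])
E
```

```text
slide [0.0025 0.0005 0.0804] roll 0.0 rows>= 2 t 3.95 F [ 0.1 -0.3  0.2] w 0.0876 tcp [ 0.5333 -0.025   0.0884] rot [-1.7994e+02  1.3000e-01 -1.5660e+02] j [ 18.  15. -28.   0. -47. -85.]
```

View pics/w2.png

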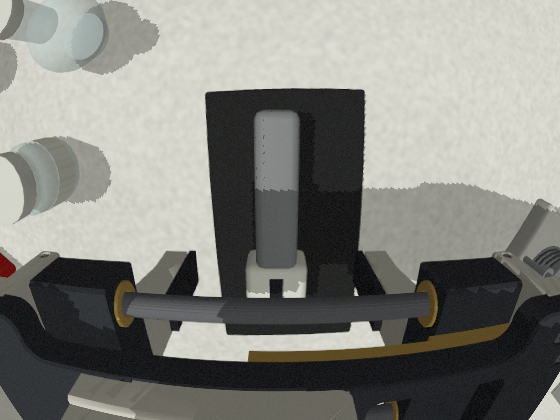

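The picture shows the handle vertical at column 276, midway between the fingers at columns about 170 and 385, so I'll descend.

Call:
{"api": "apply_moves", "payload": {
  "commands": [
    {"grip":0,"slide":[0.001,0,0.045],"roll":0},
    {"grip":0,"slide":[0.001,0,0.07],"roll":0},
    {"grip":0,"slide":[0.001,0,0.079],"roll":0},
    {"grip":0,"slide":[0.001,0,0.079],"roll":0},
    {"grip":0,"slide":[0.001,0,0.079],"roll":0}
  ]
}}

```text
time_s: 4.68
tcp_pos: [0.5315, -0.0253, 0.0088]
eef_rot: [-180.0, 0.1, -156.6]
contact_force: [-0.1, -0.8, -0.4]
gripper_width: 0.0879
```

```bash
python3 - <<'E'
from h import *
go(.531,-.0255,.008,-156.6)
E
```

```text
slide [ 0.0006 -0.      0.0008] roll 0.0 rows>= 1 t 4.675 F [-0.1 -0.8 -0.4] w 0.0879 tcp [ 0.5315 -0.0253  0.0088] rot [-1.7998e+02  1.3000e-01 -1.5660e+02] j [ 18.  21. -32.   0. -36. -85.]
```

Call:
{"api": "apply_moves", "payload": {
  "commands": [
    {"grip":1,"slide":[0,0,0],"roll":0},
    {"grip":1,"slide":[0,0,0],"roll":0},
    {"grip":1,"slide":[0,0,0],"roll":0},
    {"grip":1,"slide":[0,0,0],"roll":0},
    {"grip":1,"slide":[0,0,0],"roll":0}
  ],
  "grip_force": 40
}}

```text
time_s: 5.3
tcp_pos: [0.5303, -0.0256, 0.0076]
eef_rot: [180.0, -0.0, -156.6]
contact_force: [-0.4, -0.2, -0.1]
gripper_width: 0.0432
```

Call:
{"api": "apply_moves", "payload": {
  "commands": [
    {"grip":1,"slide":[0,0,0],"roll":0},
    {"grip":1,"slide":[0,0,0],"roll":0},
    {"grip":1,"slide":[0,0,0],"roll":0},
    {"grip":1,"slide":[0,0,-0.02],"roll":0},
    {"grip":1,"slide":[0,0,-0.05],"roll":0}
  ]
}}

```text
time_s: 5.92
tcp_pos: [0.5292, -0.0259, 0.057]
eef_rot: [180.0, -0.2, -156.6]
contact_force: [0.8, 0.0, -1.0]
gripper_width: 0.0297
```

Call:
{"api": "apply_moves", "payload": {
  "commands": [
    {"grip":1,"slide":[0,0,-0.05],"roll":0},
    {"grip":1,"slide":[0,0,-0.08],"roll":0},
    {"grip":1,"slide":[0,0,-0.08],"roll":0},
    {"grip":1,"slide":[0,0,-0.08],"roll":0},
    {"grip":1,"slide":[0,0,-0.08],"roll":0}
  ]
}}

```text
time_s: 6.55
tcp_pos: [0.5295, -0.0258, 0.1362]
eef_rot: [180.0, -0.1, -156.6]
contact_force: [0.2, 0.4, -1.5]
gripper_width: 0.0295
```

```bash
python3 - <<'E'
from wo import *
go(.5255,.2252,.13,-156.6)
for n in ["side","wrist","scene"]:
    c=cal(n); p,d=capture(n); save(n+"3",p); np.savez(n+"3.npz",p=p,d=d,K=c[0],R=c[1],t=c[2])
p,d,c=load("wrist1.npz")
x0,x1,y0,y1,s=.52,.64,.18,.31,4000
save("wl",wortho(p,c,.025,x0,x1,y0,y1,s))
E
```

```text
slide [-0.096   0.232   0.0061] roll -0.03 rows>= 5 t 6.55 F [ 0.2  0.4 -1.5] w 0.0295 tcp [ 0.5295 -0.0258  0.1362] rot [ 1.7997e+02 -1.4000e-01 -1.5663e+02] j [ 18.  12. -25.  -0. -54. -85.]
```

View pics/side3.png

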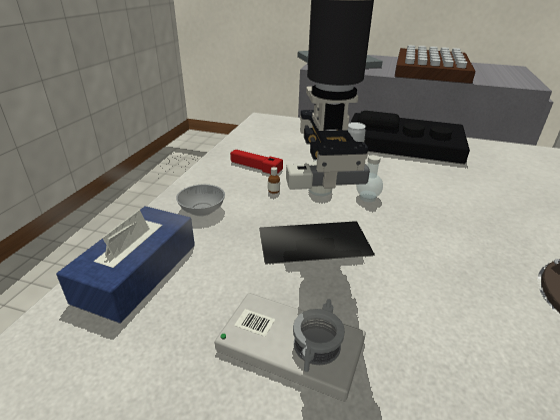

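View pics/wrist3.png

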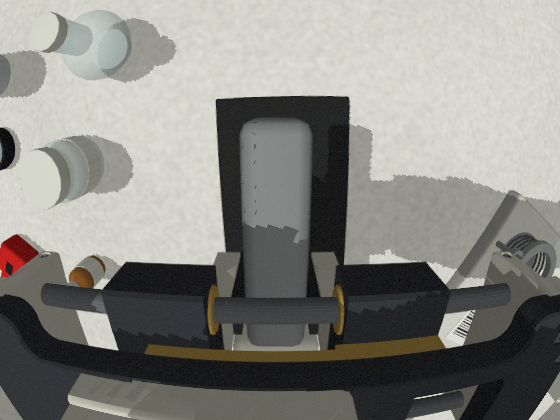

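View pics/wl.png

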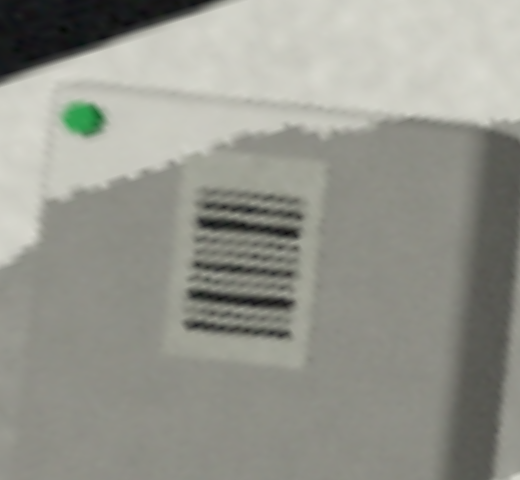

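The scanner is held, and its handle is vertical at column 277 in the wrist view. In the rectified wrist view the label centre is at (0.5755, 0.249), which agrees with the other cameras. Next I'll check the scanner's tilt and height from depth.

```bash
cat > tilt.py <<'E'
from wo import *
def wcloud(p,d,c):
    K,R,t=c; v,u=np.mgrid[0:420,0:560]; a=(u-K[0,2])/K[0,0]; b=(v-K[1,2])/K[1,1]; th=np.hypot(a,b); k=np.tan(th)/np.maximum(th,1e-9)
    P=np.stack([a*k*d,b*k*d,d],-1); W=(P-t)@R; W[d==0]=np.nan; return W
def tilt(f,tcp,yaw=23.4,rng=((140,225),(250,303))):
    p,d,c=load(f); W=wcloud(p,d,c)
    q=W[rng[0][0]:rng[0][1],rng[1][0]:rng[1][1]].reshape(-1,3); q=q[np.isfinite(q[:,0])]
    a=np.radians(yaw); r=q-tcp; l=r[:,0]*np.cos(a)+r[:,1]*np.sin(a); w=-r[:,0]*np.sin(a)+r[:,1]*np.cos(a)
    A=np.column_stack([l,w,np.ones(len(l))]); x,*_=np.linalg.lstsq(A,r[:,2],rcond=None); print("slope l,w deg",np.degrees(x[:2]).round(2),"top height over tcp at centre",x[2].round(4),"l range",l.min().round(3),l.max().round(3),"resid",np.std(A@x-r[:,2]).round(4))
E
python3 - <<'E'
from tilt import *
tilt("wrist3.npz",np.array([.5295,-.0258,.1362]))
# ground truth check at wrist1: scanner flat
p,d,c=load("wrist1.npz"); W=wcloud(p,d,c); q=W[40:120,274:290].reshape(-1,3); print(np.nanmedian(q,0)); 
A=np.column_stack([q[:,:2],np.ones(len(q))]); m=np.isfinite(q[:,0]); x,*_=np.linalg.lstsq(A[m],q[m,2],rcond=None); a=np.radians(23.4); print("flat ref slope l",np.degrees(x[0]*np.cos(a)+x[1]*np.sin(a)))
# side: head/handle lowest, top points
z=np.load("side3.npz"); d=z["d"];K,R,t=z["K"],z["R"],z["t"]; v,u=np.mgrid[0:420,0:560]
P=np.stack([(u-K[0,2])/K[0,0]*d,(v-K[1,2])/K[1,1]*d,d],-1); W=(P-t)@R
m=(W[...,1]>-.1)&(W[...,1]<.05)&(W[...,2]>.1)&(W[...,2]<.18)&(W[...,0]>.44)&(W[...,0]<.62)
q=W[m]; a=np.radians(23.4); l=(q[:,0]-.5295)*np.cos(a)+(q[:,1]+.0258)*np.sin(a)
for l0 in np.arange(-.08,.08,.01):
    k=q[(l>l0)&(l<l0+.01)]
    if len(k): print(l0.round(3),len(k),"zmin/max",np.percentile(k[:,2],[3,97]).round(4))
E
```

```text
slope l,w deg [-0.21  0.08] top height over tcp at centre 0.0315 l range -0.072 -0.036 resid 0.0006
[ 0.51012767 -0.03266949  0.03914737]
flat ref slope l -0.008796538938591931
-0.08 73 zmin/max [0.1374 0.1676]
-0.07 77 zmin/max [0.1352 0.166 ]
-0.06 73 zmin/max [0.1355 0.1638]
-0.05 72 zmin/max [0.1367 0.1641]
-0.04 73 zmin/max [0.1374 0.1639]
-0.03 67 zmin/max [0.1374 0.1633]
-0.02 40 zmin/max [0.1359 0.168 ]
-0.01 90 zmin/max [0.1384 0.1734]
-0.0 98 zmin/max [0.1385 0.1736]
0.01 98 zmin/max [0.1382 0.1698]
0.02 100 zmin/max [0.1369 0.1677]
0.03 119 zmin/max [0.1368 0.1677]
0.04 135 zmin/max [0.1379 0.169 ]
0.05 140 zmin/max [0.1375 0.1684]
0.06 141 zmin/max [0.1359 0.1676]
0.07 103 zmin/max [0.1382 0.1665]
```

Call:
{"api": "apply_moves", "payload": {
  "commands": [
    {"grip":1,"slide":[-0.024,0.058,0],"roll":0},
    {"grip":1,"slide":[-0.047,0.112,0],"roll":0},
    {"grip":1,"slide":[-0.07,0.17,0],"roll":0},
    {"grip":1,"slide":[-0.09,0.218,0],"roll":0},
    {"grip":1,"slide":[-0.096,0.232,0.005],"roll":0}
  ]
}}

```text
time_s: 7.32
tcp_pos: [0.5264, 0.2285, 0.1322]
eef_rot: [180.0, 0.0, -156.4]
contact_force: [-0.3, -0.6, -2.0]
gripper_width: 0.0298
```

```bash
python3 -c "
from h import *
go(.5253,.226,.099,-156.6)"
```

```text
slide [ 0.002  -0.0019  0.0332] roll 0.15 rows>= 1 t 7.325 F [-0.3 -0.6 -2. ] w 0.0298 tcp [0.5264 0.2285 0.1322] rot [ 1.8000e+02  2.0000e-02 -1.5645e+02] j [  43.   16.  -20.    0.  -55. -109.]
```

Call:
{"api": "apply_moves", "payload": {
  "commands": [
    {"grip":1,"slide":[0,0,0.02],"roll":0},
    {"grip":1,"slide":[0,0,0.032],"roll":0},
    {"grip":1,"slide":[0,0,0.032],"roll":0},
    {"grip":1,"slide":[0,0,0.032],"roll":0},
    {"grip":1,"slide":[0,0,0.032],"roll":0}
  ]
}}

```text
time_s: 7.95
tcp_pos: [0.5268, 0.2254, 0.1013]
eef_rot: [180.0, 0.1, -156.6]
contact_force: [-0.2, -0.6, -2.1]
gripper_width: 0.03
```

```bash
python3 - <<'E'
from tilt import *
go(.5253,.226,.099,-156.6)
for n in ["side","wrist","scene"]:
    c=cal(n); p,d=capture(n); save(n+"4",p); np.savez(n+"4.npz",p=p,d=d,K=c[0],R=c[1],t=c[2])
tilt("wrist4.npz",get_state()["tcp_pos"])
go(.5253,.226,.099,-156.6)
E
```

```text
slide [0.0012 0.0012 0.0023] roll -0.04 rows>= 1 t 7.95 F [-0.2 -0.6 -2.1] w 0.03 tcp [0.5268 0.2254 0.1013] rot [ 1.7998e+02  7.0000e-02 -1.5664e+02] j [  43.   17.  -22.    0.  -51. -109.]
slope l,w deg [-0.13 -0.13] top height over tcp at centre 0.0315 l range -0.072 -0.036 resid 0.0006
slide [0.001  0.001  0.0021] roll -0.03 rows>= 1 t 8.1 F [-0.  -0.5 -2.1] w 0.0299 tcp [0.5266 0.2255 0.1011] rot [ 1.7998e+02  5.0000e-02 -1.5663e+02] j [  43.   17.  -22.    0.  -51. -109.]
```

View pics/side4.png

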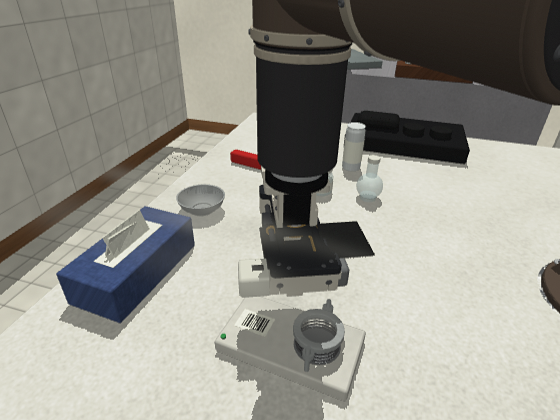

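View pics/scene4.png

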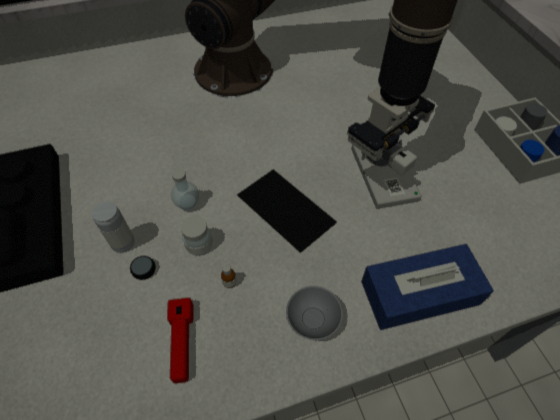

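The scanner is level over the label. In the scene picture its head is at (405,157) and the label at (393,185), and the mat is now fully visible. I'll check the head position and refine the mat centre.

```bash
python3 - <<'E'
from tilt import *
def cl(n):
    p,d,(K,R,t)=load(n+"4.npz"); v,u=np.mgrid[0:420,0:560]
    P=np.stack([(u-K[0,2])/K[0,0]*d,(v-K[1,2])/K[1,1]*d,d],-1); return (P-t)@R,p,(K,R,t)
a=np.radians(23.4)
for n in ["scene","side"]:
    W,p,c=cl(n); g=p.astype(int).mean(2)
    r=W-[.5266,.2255,.1011]; l=r[...,0]*np.cos(a)+r[...,1]*np.sin(a); w=-r[...,0]*np.sin(a)+r[...,1]*np.cos(a)
    m=(l>.03)&(l<.1)&(abs(w)<.035)&(r[...,2]>-.01)&(r[...,2]<.04)
    print(n,m.sum(),"l",np.percentile(l[m],[2,98]).round(4),"w",np.percentile(w[m],[2,98]).round(4),"z",np.percentile(r[...,2][m],[2,98]).round(4))
    K,R,t=c; x0,x1,y0,y1,s=.4,.68,-.13,.11,1500
    H=K@np.column_stack([R[:,0],R[:,1],R[:,2]*.004+t]); A=np.array([[0,-1/s,x1],[-1/s,0,y1],[0,0,1.]])
    o=cv2.warpPerspective(p,H@A,(360,420),flags=cv2.INTER_LINEAR|cv2.WARP_INVERSE_MAP).astype(int).mean(2)
    m=big(o<(30 if n=="scene" else 60)); vv,uu=np.nonzero(m); print("mat",rect(np.column_stack([x1-vv/s,y1-uu/s])))
E
```

```text
scene 543 l [0.0316 0.0754] w [-0.0243  0.019 ] z [0.0026 0.0341]
mat (array([ 0.5413, -0.012 ]), array([0.2161, 0.1164]), np.float32(24.8))
side 1137 l [0.0335 0.0739] w [-0.0184  0.0235] z [0.0015 0.0331]
mat (array([ 0.5279, -0.012 ]), array([0.2205, 0.242 ]), np.float32(91.9))
```

Call:
{"api": "apply_moves", "payload": {
  "commands": [
    {"grip":1,"slide":[0.001,0.001,0.002],"roll":0},
    {"grip":1,"slide":[0.001,0.001,0.002],"roll":0},
    {"grip":1,"slide":[0.001,0.001,0.002],"roll":0},
    {"grip":1,"slide":[0.001,0.001,0.002],"roll":0},
    {"grip":1,"slide":[0.001,0.001,0.002],"roll":0}
  ]
}}

```text
time_s: 8.72
tcp_pos: [0.5251, 0.226, 0.0986]
eef_rot: [180.0, 0.0, -156.6]
contact_force: [0.4, 0.1, -0.9]
gripper_width: 0.03
```

Call:
{"api": "apply_moves", "payload": {
  "commands": [
    {"grip":1,"slide":[0,0,0],"roll":0},
    {"grip":1,"slide":[0,0,0],"roll":0},
    {"grip":1,"slide":[0,0,0],"roll":0},
    {"grip":1,"slide":[0,0,0],"roll":0},
    {"grip":1,"slide":[0,0,0],"roll":0}
  ]
}}

```text
time_s: 9.35
tcp_pos: [0.5251, 0.226, 0.0986]
eef_rot: [180.0, 0.0, -156.6]
contact_force: [-0.7, -0.1, -0.8]
gripper_width: 0.0299
```

Call:
{"api": "apply_moves", "payload": {
  "commands": [
    {"grip":1,"slide":[0,0,0],"roll":0},
    {"grip":1,"slide":[0,0,0],"roll":0},
    {"grip":1,"slide":[0,0,0],"roll":0},
    {"grip":1,"slide":[0,0,0],"roll":0},
    {"grip":1,"slide":[0,0,0],"roll":0}
  ]
}}

```text
time_s: 9.98
tcp_pos: [0.5251, 0.226, 0.0986]
eef_rot: [180.0, 0.0, -156.6]
contact_force: [0.0, 0.5, -1.8]
gripper_width: 0.0301
```

Call:
{"api": "apply_moves", "payload": {
  "commands": [
    {"grip":1,"slide":[0,0,0],"roll":0},
    {"grip":1,"slide":[0,0,0],"roll":0},
    {"grip":1,"slide":[0,0,0],"roll":0},
    {"grip":1,"slide":[0,0,0],"roll":0},
    {"grip":1,"slide":[0,0,0],"roll":0}
  ]
}}

```text
time_s: 10.6
tcp_pos: [0.5251, 0.226, 0.0986]
eef_rot: [180.0, 0.0, -156.6]
contact_force: [0.2, 0.8, -1.4]
gripper_width: 0.0302
```

```bash
python3 -c "
from h import *
go(.5405,-.0118,.10,-155.4)"
```

```text
slide [ 0.0802 -0.2244 -0.0014] roll -1.22 rows>= 4 t 10.6 F [ 0.2  0.8 -1.4] w 0.0302 tcp [0.5251 0.226  0.0986] rot [ 180.      0.   -156.62] j [  43.   18.  -22.   -0.  -50. -110.]
```

Call:
{"api": "apply_moves", "payload": {
  "commands": [
    {"grip":1,"slide":[0.018,-0.05,-0.01],"roll":-1.2},
    {"grip":1,"slide":[0.036,-0.1,-0.01],"roll":-1.2},
    {"grip":1,"slide":[0.054,-0.15,-0.01],"roll":-1.2},
    {"grip":1,"slide":[0.072,-0.2,0],"roll":-1.2},
    {"grip":1,"slide":[0.08,-0.224,0.01],"roll":-1.2}
  ]
}}

```text
time_s: 11.22
tcp_pos: [0.5403, -0.0137, 0.0885]
eef_rot: [-180.0, 0.0, -155.5]
contact_force: [0.1, 0.3, -1.3]
gripper_width: 0.0297
```

Call:
{"api": "apply_moves", "payload": {
  "commands": [
    {"grip":1,"slide":[0,0,0.03],"roll":0},
    {"grip":1,"slide":[0,0,0.05],"roll":0},
    {"grip":1,"slide":[0,0,0.06],"roll":0},
    {"grip":1,"slide":[0,0,0.06],"roll":0},
    {"grip":1,"slide":[0,0,0.06],"roll":0}
  ]
}}

```text
time_s: 11.85
tcp_pos: [0.5412, -0.0111, 0.0293]
eef_rot: [-180.0, 0.1, -155.4]
contact_force: [0.0, -0.7, -1.2]
gripper_width: 0.0297
```

```bash
python3 -c "
from h import *
go(.5405,-.0118,.009,-155.3)"
```

```text
slide [ 0.001  -0.0004  0.0203] roll -0.09 rows>= 1 t 11.85 F [ 0.  -0.7 -1.2] w 0.0297 tcp [ 0.5412 -0.0111  0.0293] rot [-1.7998e+02  7.0000e-02 -1.5539e+02] j [ 20.  20. -30.   0. -40. -85.]
```

Call:
{"api": "apply_moves", "payload": {
  "commands": [
    {"grip":1,"slide":[0,0,0.012],"roll":0},
    {"grip":1,"slide":[0,0,0.017],"roll":0},
    {"grip":1,"slide":[0,0,0.02],"roll":0},
    {"grip":1,"slide":[0,0,0.021],"roll":0},
    {"grip":1,"slide":[0,0,0.021],"roll":0}
  ]
}}

```text
time_s: 12.48
tcp_pos: [0.5407, -0.0113, 0.0076]
eef_rot: [-180.0, 0.0, -155.4]
contact_force: [0.1, 0.3, -1.9]
gripper_width: 0.03
```

Call:
{"api": "apply_moves", "payload": {
  "commands": [
    {"grip":1,"slide":[0,0,0.001],"roll":0},
    {"grip":1,"slide":[0,0,0.001],"roll":0}
  ]
}}

```text
time_s: 12.72
tcp_pos: [0.5408, -0.0113, 0.0075]
eef_rot: [-180.0, 0.0, -155.4]
contact_force: [-3.9, 1.2, 8.7]
gripper_width: 0.0301
```

Contact with the mat (8.7 N), so I'll release.

Call:
{"api": "apply_moves", "payload": {
  "commands": [
    {"grip":0.4,"slide":[0,0,0],"roll":0},
    {"grip":0,"slide":[0,0,0],"roll":0},
    {"grip":0,"slide":[0,0,0],"roll":0},
    {"grip":0,"slide":[0,0,0],"roll":0},
    {"grip":0,"slide":[0,0,0],"roll":0}
  ]
}}

```text
time_s: 13.35
tcp_pos: [0.5405, -0.0114, 0.0065]
eef_rot: [180.0, -0.0, -155.4]
contact_force: [-0.0, -0.4, 0.2]
gripper_width: 0.0741
```

Call:
{"api": "apply_moves", "payload": {
  "commands": [
    {"grip":0,"slide":[0,0,0],"roll":0},
    {"grip":0,"slide":[0,0,-0.05],"roll":0},
    {"grip":0,"slide":[0,0,-0.11],"roll":0},
    {"grip":0,"slide":[-0.03,0,-0.17],"roll":0},
    {"grip":0,"slide":[-0.06,0,-0.21],"roll":0}
  ]
}}

```text
time_s: 13.98
tcp_pos: [0.5958, 0.0138, 0.22]
eef_rot: [-180.0, 0.2, -155.4]
contact_force: [1.4, -0.2, -1.4]
gripper_width: 0.0877
```

```bash
python3 - <<'E'
from tilt import *
from scipy.optimize import minimize
go(.5405,-.0118,.009,-155.3)
for n in ["side","wrist","scene"]:
    c=cal(n); p,d=capture(n); save(n+"5",p); np.savez(n+"5.npz",p=p,d=d,K=c[0],R=c[1],t=c[2])
E
```

```text
slide [ 6.160e-02 -1.000e-04  2.108e-01] roll -0.12 rows>= 4 t 13.975 F [ 1.4 -0.2 -1.4] w 0.0877 tcp [0.5958 0.0138 0.22  ] rot [-1.7997e+02  1.7000e-01 -1.5542e+02] j [ 20.  13. -10.   0. -66. -86.]
```

View pics/wrist5.png

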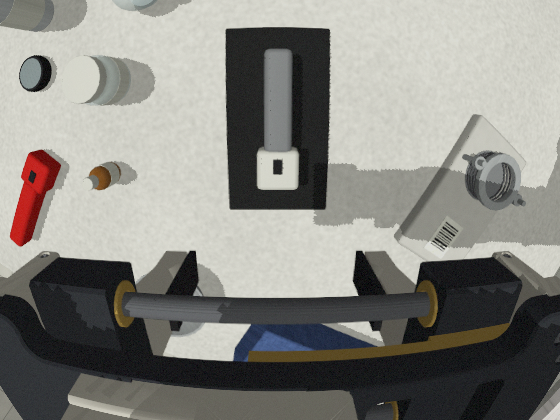

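View pics/side5.png

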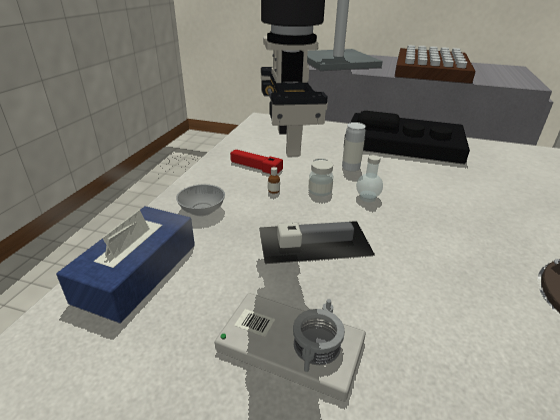

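The scanner is released at column 278, centred on the mat (columns 227 to 330, rows 28 to 210). Now I'll look at the flask from above.

```bash
python3 -c "
from h import *
go(.53,-.19,.23,-155.4)"
```

```text
slide [ 0.1462 -0.1578 -0.0116] roll 0.01 rows>= 4 t 14.125 F [-0.7 -0.  -1.1] w 0.0876 tcp [0.5973 0.0144 0.219 ] rot [-179.95    0.28 -155.39] j [ 20.  13. -10.   0. -66. -86.]
```

Call:
{"api": "apply_moves", "payload": {
  "commands": [
    {"grip":0,"slide":[0.037,-0.04,-0.011],"roll":0},
    {"grip":0,"slide":[0.074,-0.08,-0.011],"roll":0},
    {"grip":0,"slide":[0.11,-0.12,-0.011],"roll":0},
    {"grip":0,"slide":[0.146,-0.158,-0.011],"roll":0},
    {"grip":0,"slide":[0.146,-0.158,-0.011],"roll":0}
  ]
}}

```text
time_s: 14.75
tcp_pos: [0.5256, -0.1935, 0.2263]
eef_rot: [179.9, -0.1, -155.7]
contact_force: [0.3, 0.3, -0.7]
gripper_width: 0.0876
```

```bash
python3 - <<'E'
from tilt import *
go(.53,-.19,.23,-155.4)
for n in ["wrist","side","scene"]:
    c=cal(n); p,d=capture(n); save(n+"6",p); np.savez(n+"6.npz",p=p,d=d,K=c[0],R=c[1],t=c[2])
    r=boxes_of("flask_center",n)
    for b in r[:1]: print(n,b["score"],c2w(b["position"],c).round(4))
    m=cut_out("flask_center",n)
    if m: mk=m[0]["mask"]; v,u=np.nonzero(mk); print(m[0]["score"],mk.sum(),u.min(),u.max(),v.min(),v.max()); np.save(n+"_fm.npy",mk)
go(.53,-.19,.23,-155.4)
E
```

```text
slide [-0.0055  0.0013 -0.0037] roll -0.25 rows>= 1 t 14.75 F [ 0.3  0.3 -0.7] w 0.0876 tcp [ 0.5256 -0.1935  0.2263] rot [ 1.7993e+02 -1.2000e-01 -1.5565e+02] j [ -0.  10. -14.  -0. -66. -65.]
wrist 0.64 [ 0.4522 -0.2265  0.0557]
0.93 2804 243 303 82 140
side 0.67 [ 0.4542 -0.2139  0.0543]
0.59 851 356 383 155 201
scene 0.87 [ 0.4667 -0.2221  0.0585]
0.81 807 171 198 169 210
slide [-0.0016 -0.0006 -0.0026] roll 0.05 rows>= 1 t 15.2 F [ 0.1 -0.6 -1.2] w 0.0876 tcp [ 0.5283 -0.1901  0.2274] rot [ 1.7999e+02 -1.0000e-02 -1.5535e+02] j [  0.  10. -14.  -0. -66. -66.]
```

View pics/wrist6.png

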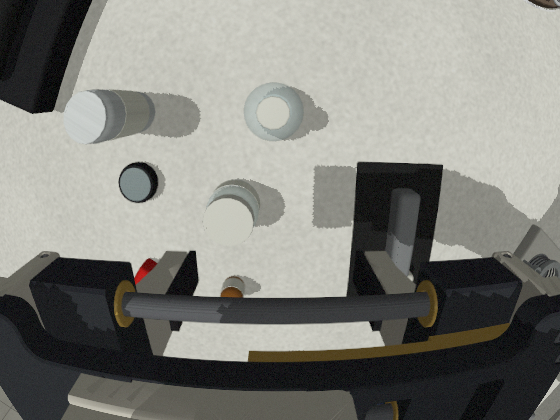

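```bash
python3 -c "
import cv2
a=cv2.imread('pics/side6.png')[130:230,300:420];b=cv2.imread('pics/scene6.png')[150:250,130:250]
cv2.imwrite('pics/crop6.png',cv2.hconcat([cv2.resize(a,None,fx=3.3,fy=4,interpolation=2),cv2.resize(b,None,fx=3.3,fy=4,interpolation=2)]))"
```

```text
(no output)
```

View pics/crop6.png

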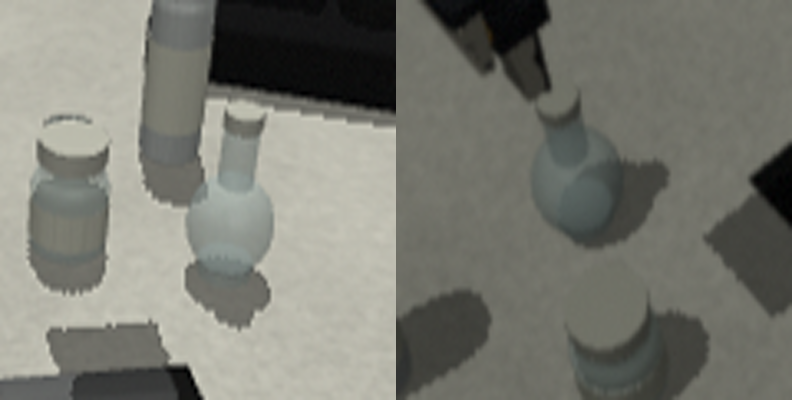

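The wrist picture shows the stopper top at (273,113) above the bulb at (274,110). The stopper top is at (374,157) in the side picture and (179,175) in the scene picture. I'll triangulate these.

```bash
python3 - <<'E'
from tilt import *
from scipy.optimize import least_squares
C={n:load(n+"6.npz")[2] for n in ["wrist","side","scene"]}
def pj(n,X):
    if n=="wrist": return np.array(wproj(np.array(X),C[n])).ravel()
    K,R,t=C[n]; q=K@(R@X+t); return q[:2]/q[2]
ob={"wrist":(273.5,113),"side":(374.2,156.8),"scene":(179.1,175)}
for S in [("wrist","side","scene"),("wrist","side"),("side","scene"),("wrist","scene")]:
    r=least_squares(lambda X:np.concatenate([pj(n,X)-ob[n] for n in S]),[.45,-.23,.11]); print("stopper top",S,r.x.round(4),r.fun.round(1))
# bulb centre at z .034 wrist
r=least_squares(lambda X:pj("wrist",np.array([X[0],X[1],.034]))-(273.8,111),[.45,-.23]); print("bulb@.034",r.x.round(4))
p,d,c=load("wrist6.npz"); W=wcloud(p,d,c); print("stopper depth",np.nanmedian(W[106:120,266:281].reshape(-1,3),0).round(4))
go(.4535,-.2285,.067)
# ring from wrist5: circle fit on top edge
p,d,c=load("wrist5.npz"); W=wcloud(p,d,c); X,Y,Z=W[...,0],W[...,1],W[...,2]
rr=np.hypot(X-.477,Y-.258); m=(Z>.055)&(Z<.066)&(rr<.06); q=W[m]; print("ring z",np.median(q[:,2]),m.sum(),q.mean(0).round(4))
o=wortho(p,c,.06,.42,.54,.2,.32,4000); save("ringo",o)
E
```

```text
stopper top ('wrist', 'side', 'scene') [ 0.4533 -0.227   0.1088] [-0.3  0.2 -0.6  1.1 -0.3 -1.5]
stopper top ('wrist', 'side') [ 0.453  -0.2269  0.1119] [ 0.  -0.1 -0.3 -0.1]
stopper top ('side', 'scene') [ 0.4545 -0.2279  0.1091] [-1.1  0.8 -0.7 -1.1]
stopper top ('wrist', 'scene') [ 0.4532 -0.2269  0.1038] [-0.1 -0.   0.2 -0. ]
bulb@.034 [ 0.4523 -0.2272]
stopper depth [ 0.4529 -0.2275  0.111 ]
slide [ 0.084  -0.0037  0.1604] roll 0 rows>= 3 t 15.2 F [ 0.1 -0.6 -1.2] w 0.0876 tcp [ 0.5283 -0.1901  0.2274] rot [ 1.7999e+02 -1.0000e-02 -1.5535e+02] j [  0.  10. -14.  -0. -66. -66.]
ring z 0.060720426250243084 1355 [0.4766 0.2548 0.0604]
```

View pics/ringo.png

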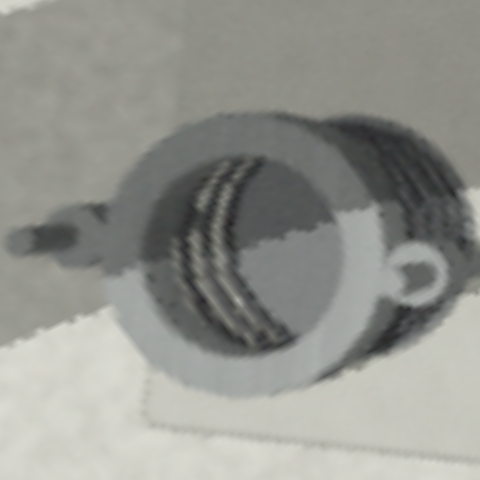

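```bash
python3 -c "
from h import *
go(.4532,-.2273,.135,-155.4);go(.4532,-.2273,.067,-155.4)"
```

```text
slide [ 0.0837 -0.0025  0.0924] roll 0.05 rows>= 2 t 15.2 F [ 0.1 -0.6 -1.2] w 0.0876 tcp [ 0.5283 -0.1901  0.2274] rot [ 1.7999e+02 -1.0000e-02 -1.5535e+02] j [  0.  10. -14.  -0. -66. -66.]
slide [ 0.0837 -0.0025  0.1604] roll 0.05 rows>= 3 t 15.2 F [ 0.1 -0.6 -1.2] w 0.0876 tcp [ 0.5283 -0.1901  0.2274] rot [ 1.7999e+02 -1.0000e-02 -1.5535e+02] j [  0.  10. -14.  -0. -66. -66.]
```

Call:
{"api": "apply_moves", "payload": {
  "commands": [
    {"grip":0,"slide":[0.042,-0.002,0.02],"roll":0},
    {"grip":0,"slide":[0.083,-0.004,0.06],"roll":0},
    {"grip":0,"slide":[0.083,-0.004,0.08],"roll":0},
    {"grip":0,"slide":[0.083,-0.004,0.08],"roll":0},
    {"grip":0,"slide":[0.083,-0.004,0.08],"roll":0}
  ]
}}

```text
time_s: 15.82
tcp_pos: [0.4554, -0.2289, 0.1485]
eef_rot: [-179.9, 0.1, -155.4]
contact_force: [0.8, 0.3, -0.6]
gripper_width: 0.0876
```

```bash
python3 - <<'E'
from tilt import *
go(.4532,-.2273,.067,-155.4)
c=cal("wrist"); p,d=capture("wrist"); save("w7",p)
go(.4532,-.2273,.067,-155.4)
E
```

```text
slide [0.0014 0.0024 0.0815] roll 0.04 rows>= 2 t 15.825 F [ 0.8  0.3 -0.6] w 0.0876 tcp [ 0.4554 -0.2289  0.1485] rot [-1.7995e+02  5.0000e-02 -1.5536e+02] j [ -5.   9. -26.   0. -55. -61.]
slide [0.0016 0.0025 0.0816] roll 0.03 rows>= 2 t 15.875 F [ 0.  -0.6 -0.8] w 0.0879 tcp [ 0.4555 -0.2289  0.1486] rot [-1.7994e+02  8.0000e-02 -1.5537e+02] j [ -5.   9. -26.   0. -55. -61.]
```

View pics/w7.png

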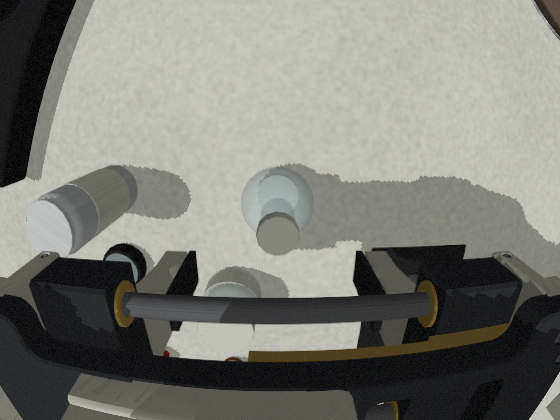

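The stopper is at column 278, between the fingers (midpoint about 277), so I'll descend.

Call:
{"api": "apply_moves", "payload": {
  "commands": [
    {"grip":0,"slide":[0.001,0.001,0.04],"roll":0},
    {"grip":0,"slide":[0.001,0.001,0.07],"roll":0},
    {"grip":0,"slide":[0.001,0.001,0.081],"roll":0},
    {"grip":0,"slide":[0.001,0.001,0.081],"roll":0},
    {"grip":0,"slide":[0.001,0.001,0.081],"roll":0}
  ]
}}

```text
time_s: 16.5
tcp_pos: [0.454, -0.2286, 0.0678]
eef_rot: [-179.9, 0.1, -155.4]
contact_force: [-0.1, 0.6, 1.5]
gripper_width: 0.0877
```

```bash
python3 - <<'E'
from tilt import *
go(.4532,-.2273,.067,-155.4)
c=cal("side"); p,d=capture("side"); save("sd8",cv2.resize(p[110:230,290:430],None,fx=4,fy=4))
E
```

```text
slide [0.0002 0.0016 0.0008] roll 0.01 rows>= 1 t 16.5 F [-0.1  0.6  1.5] w 0.0877 tcp [ 0.454  -0.2286  0.0678] rot [-1.7993e+02  9.0000e-02 -1.5539e+02] j [ -5.  14. -32.   0. -44. -61.]
```

View pics/sd8.png

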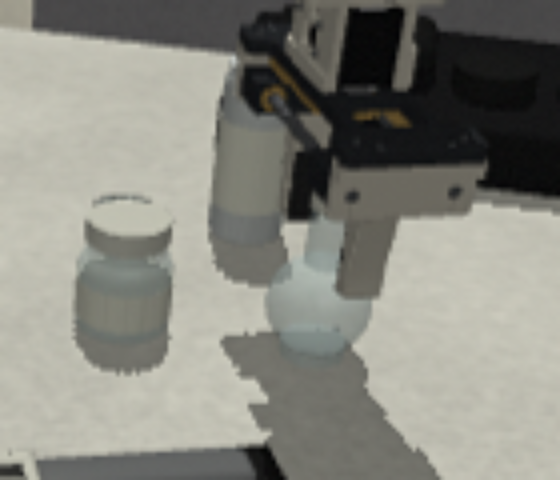

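The fingers straddle the neck, so I'll close.

Call:
{"api": "apply_moves", "payload": {
  "commands": [
    {"grip":1,"slide":[0,0.001,0],"roll":0},
    {"grip":1,"slide":[0,0.001,0],"roll":0},
    {"grip":1,"slide":[0,0.001,0],"roll":0},
    {"grip":1,"slide":[0,0.001,0],"roll":0},
    {"grip":1,"slide":[0,0.001,0],"roll":0}
  ],
  "grip_force": 40
}}

```text
time_s: 17.18
tcp_pos: [0.4525, -0.2276, 0.0665]
eef_rot: [180.0, -0.0, -155.4]
contact_force: [0.2, -0.4, -0.2]
gripper_width: 0.0431
```

Call:
{"api": "apply_moves", "payload": {
  "commands": [
    {"grip":1,"slide":[0,0,0],"roll":0},
    {"grip":1,"slide":[0,0,0],"roll":0},
    {"grip":1,"slide":[0,0,0],"roll":0},
    {"grip":1,"slide":[0,0,0],"roll":0},
    {"grip":1,"slide":[0,0,0],"roll":0}
  ]
}}

```text
time_s: 17.8
tcp_pos: [0.4525, -0.2276, 0.0666]
eef_rot: [-180.0, 0.0, -155.4]
contact_force: [0.3, -0.8, -1.1]
gripper_width: 0.0279
```

```bash
python3 - <<'E'
from tilt import *
go(.4532,-.2273,.067,-155.4)
c=cal("side"); p,d=capture("side"); save("sd9",cv2.resize(p[110:230,290:430],None,fx=4,fy=4))
E
```

```text
slide [-0.0007  0.     -0.0004] roll -0.02 rows>= 1 t 17.8 F [ 0.3 -0.8 -1.1] w 0.0279 tcp [ 0.4525 -0.2276  0.0666] rot [-180.      0.   -155.42] j [ -4.  14. -32.   0. -43. -61.]
```

View pics/sd9.png

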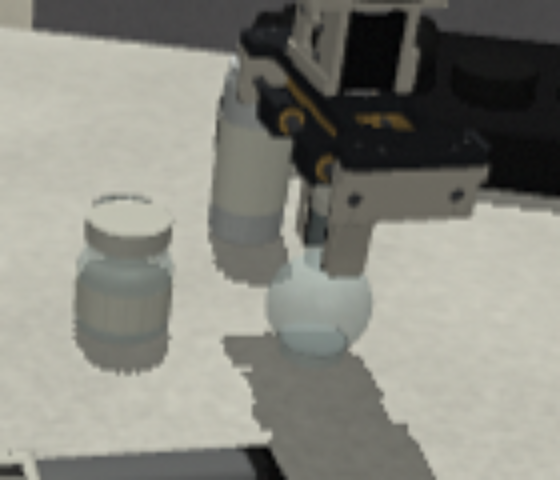

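Call:
{"api": "apply_moves", "payload": {
  "commands": [
    {"grip":1,"slide":[0,0,0],"roll":0},
    {"grip":1,"slide":[0,0,0],"roll":0},
    {"grip":1,"slide":[0,0,0],"roll":0},
    {"grip":1,"slide":[0,0,0],"roll":0}
  ]
}}

```text
time_s: 18.35
tcp_pos: [0.4525, -0.2276, 0.0666]
eef_rot: [180.0, -0.0, -155.4]
contact_force: [0.4, 0.0, -0.2]
gripper_width: 0.0281
```

Call:
{"api": "apply_moves", "payload": {
  "commands": [
    {"grip":1,"slide":[0,0,-0.02],"roll":0},
    {"grip":1,"slide":[0,0,-0.05],"roll":0},
    {"grip":1,"slide":[0,0,-0.09],"roll":0},
    {"grip":1,"slide":[0,0,-0.1],"roll":0},
    {"grip":1,"slide":[0,0,-0.1],"roll":0}
  ]
}}

```text
time_s: 18.98
tcp_pos: [0.4524, -0.2274, 0.1667]
eef_rot: [-180.0, 0.1, -155.4]
contact_force: [0.2, 0.1, -2.2]
gripper_width: 0.0277
```

```bash
python3 - <<'E'
from tilt import *
go(.477,.2585,.165,-155.4)
c=cal("side"); p,d=capture("side"); save("sd10",p)
E
```

```text
slide [-0.2244  0.4317  0.0019] roll -0.03 rows>= 8 t 18.975 F [ 0.2  0.1 -2.2] w 0.0277 tcp [ 0.4524 -0.2274  0.1667] rot [-1.8000e+02  6.0000e-02 -1.5543e+02] j [ -4.   7. -25.  -0. -57. -61.]
```

View pics/sd10.png

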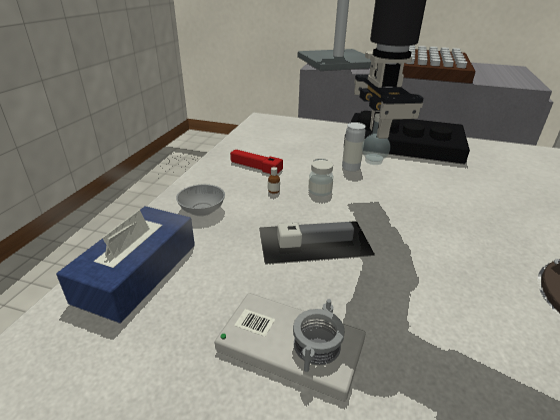

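Call:
{"api": "apply_moves", "payload": {
  "commands": [
    {"grip":1,"slide":[-0.022,0.043,0],"roll":0},
    {"grip":1,"slide":[-0.044,0.086,0],"roll":0},
    {"grip":1,"slide":[-0.067,0.13,0],"roll":0},
    {"grip":1,"slide":[-0.09,0.173,0],"roll":0},
    {"grip":1,"slide":[-0.112,0.216,0],"roll":0}
  ]
}}

```text
time_s: 19.65
tcp_pos: [0.4634, 0.0167, 0.165]
eef_rot: [180.0, -0.1, -155.4]
contact_force: [1.7, 0.0, -0.3]
gripper_width: 0.0277
```

Call:
{"api": "apply_moves", "payload": {
  "commands": [
    {"grip":1,"slide":[-0.022,0.043,0],"roll":0},
    {"grip":1,"slide":[-0.044,0.086,0],"roll":0},
    {"grip":1,"slide":[-0.067,0.13,0],"roll":0},
    {"grip":1,"slide":[-0.09,0.173,0],"roll":0},
    {"grip":1,"slide":[-0.112,0.216,0],"roll":0}
  ]
}}

```text
time_s: 20.27
tcp_pos: [0.4756, 0.2595, 0.1647]
eef_rot: [-179.9, -0.2, -155.4]
contact_force: [0.3, 0.1, -1.7]
gripper_width: 0.0278
```

Call:
{"api": "apply_moves", "payload": {
  "commands": [
    {"grip":1,"slide":[0,0,0],"roll":0},
    {"grip":1,"slide":[0,0,0],"roll":0}
  ]
}}

```text
time_s: 20.52
tcp_pos: [0.4755, 0.2578, 0.1648]
eef_rot: [-179.9, -0.2, -155.4]
contact_force: [-0.2, -0.4, -0.8]
gripper_width: 0.0278
```

```bash
python3 - <<'E'
from tilt import *
go(.477,.2585,.165,-155.4)
for n in ["wrist","side","scene"]:
    c=cal(n); p,d=capture(n); save(n+"11",p); np.savez(n+"11.npz",p=p,d=d,K=c[0],R=c[1],t=c[2])
E
```

```text
slide [-0.0017  0.0001 -0.0002] roll 0.01 rows>= 1 t 20.525 F [-0.2 -0.4 -0.8] w 0.0278 tcp [0.4755 0.2578 0.1648] rot [-179.94   -0.19 -155.39] j [  49.   11.  -21.   -0.  -58. -115.]
```

View pics/wrist11.png

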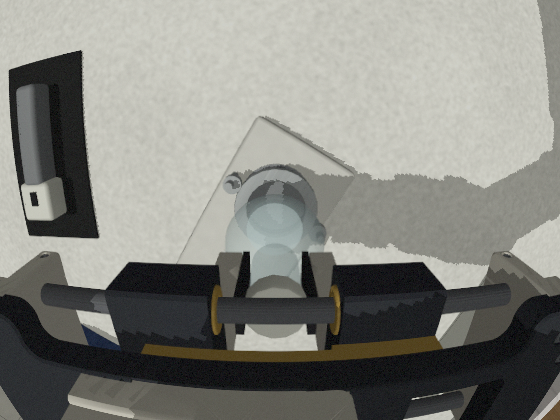

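View pics/side11.png

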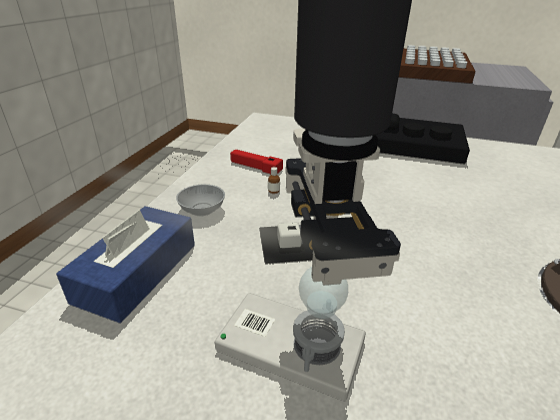

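View pics/scene11.png

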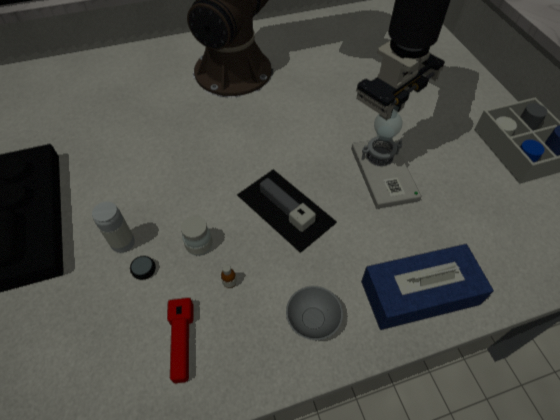

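The flask hangs upright above the ring. The bulb is at about (324,291) in the side picture and (388,126) in the scene picture. I'll compare those with the projected ring axis.

```bash
python3 - <<'E'
from tilt import *
for n in ["side","scene"]:
    p,d,(K,R,t)=load(n+"11.npz")
    for X in [(.4755,.2578,.132),(.477,.2585,.132),(.477,.2585,.06)]:
        q=K@(R@np.array(X)+t); print(n,X,(q[:2]/q[2]).round(1))
a=cv2.imread('pics/side11.png')[250:390,250:390];b=cv2.imread('pics/scene11.png')[85:185,330:430]
cv2.imwrite('pics/c11.png',cv2.hconcat([cv2.resize(a,(400,400)),cv2.resize(b,(400,400))]))
E
```

```text
side (0.4755, 0.2578, 0.132) [323.  290.1]
side (0.477, 0.2585, 0.132) [321.8 290.2]
side (0.477, 0.2585, 0.06) [317.8 327.9]
scene (0.4755, 0.2578, 0.132) [387.6 123.8]
scene (0.477, 0.2585, 0.132) [388.1 124.2]
scene (0.477, 0.2585, 0.06) [382.1 146.1]
```

View pics/c11.png

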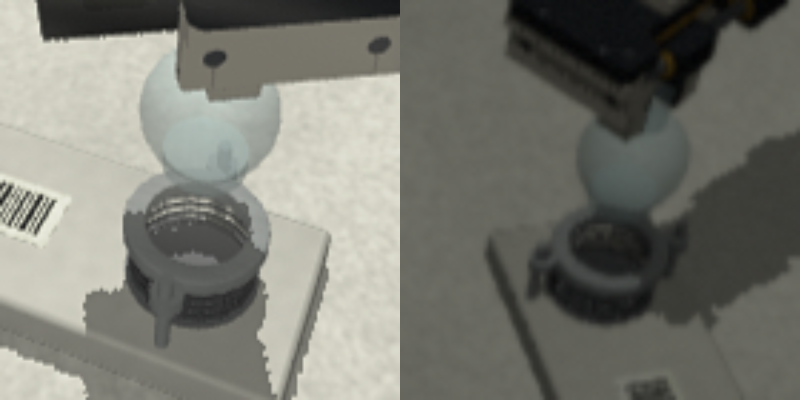

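Relative to the ring axis the bulb is within about 1 mm in both views, so I'll lower it.

Call:
{"api": "apply_moves", "payload": {
  "commands": [
    {"grip":1,"slide":[-0.001,0,0.02],"roll":0},
    {"grip":1,"slide":[-0.001,0,0.038],"roll":0},
    {"grip":1,"slide":[-0.001,0,0.045],"roll":0},
    {"grip":1,"slide":[-0.001,0,0.047],"roll":0},
    {"grip":1,"slide":[-0.001,0,0.047],"roll":0}
  ]
}}

```text
time_s: 21.3
tcp_pos: [0.4777, 0.2588, 0.1201]
eef_rot: [180.0, 0.0, -155.4]
contact_force: [-0.5, 0.2, -2.1]
gripper_width: 0.0278
```

Call:
{"api": "apply_moves", "payload": {
  "commands": [
    {"grip":1,"slide":[0,0,0.002],"roll":0},
    {"grip":1,"slide":[0,0,0.004],"roll":0},
    {"grip":1,"slide":[0,0,0.006],"roll":0},
    {"grip":1,"slide":[0,0,0.008],"roll":0},
    {"grip":1,"slide":[0,0,0.008],"roll":0}
  ],
  "grip_force": 50
}}

```text
time_s: 21.92
tcp_pos: [0.4775, 0.2589, 0.1117]
eef_rot: [180.0, 0.0, -155.4]
contact_force: [-1.9, -0.3, 2.0]
gripper_width: 0.0277
```

```bash
python3 - <<'E'
from tilt import *
go(.477,.2585,.0966,-155.4)
c=cal("side"); p,d=capture("side"); save("sd12",cv2.resize(p[240:390,240:400],None,fx=4,fy=4))
E
```

```text
slide [ 0.0007 -0.0002  0.0151] roll -0.01 rows>= 1 t 21.925 F [-1.9 -0.3  2. ] w 0.0277 tcp [0.4775 0.2589 0.1117] rot [ 1.8000e+02  2.0000e-02 -1.5541e+02] j [  49.   14.  -25.    0.  -51. -115.]
```

View pics/sd12.png

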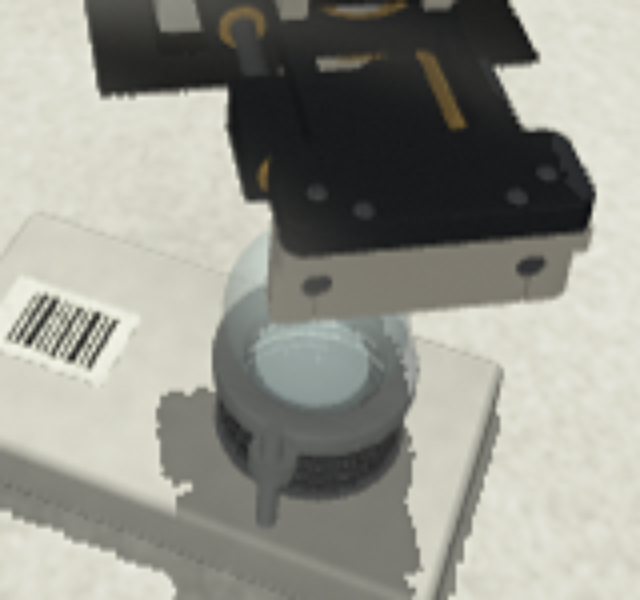

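Call:
{"api": "apply_moves", "payload": {
  "commands": [
    {"grip":1,"slide":[0.0007,0,0.003],"roll":0},
    {"grip":1,"slide":[0.0007,0,0.006],"roll":0},
    {"grip":1,"slide":[0.0007,0,0.009],"roll":0},
    {"grip":1,"slide":[0.0007,0,0.011],"roll":0},
    {"grip":1,"slide":[0.0007,0,0.011],"roll":0}
  ],
  "grip_force": 50
}}

```text
time_s: 22.6
tcp_pos: [0.4771, 0.2588, 0.1009]
eef_rot: [180.0, 0.0, -155.4]
contact_force: [-2.8, -0.4, 7.2]
gripper_width: 0.0278
```

```bash
python3 - <<'E'
from tilt import *
go(.477,.2585,.0966,-155.4)
E
```

```text
slide [ 0.0002 -0.0003  0.0043] roll -0.0 rows>= 1 t 22.6 F [-2.8 -0.4  7.2] w 0.0278 tcp [0.4771 0.2588 0.1009] rot [ 1.7999e+02  4.0000e-02 -1.5540e+02] j [  49.   15.  -26.    0.  -49. -115.]
```

Call:
{"api": "apply_moves", "payload": {
  "commands": [
    {"grip":1,"slide":[0.0005,0,0.002],"roll":0},
    {"grip":1,"slide":[0.0005,0,0.004],"roll":0},
    {"grip":1,"slide":[0.0005,0,0.004],"roll":0},
    {"grip":1,"slide":[0.0005,0,0.004],"roll":0}
  ]
}}

```text
time_s: 23.1
tcp_pos: [0.4768, 0.2588, 0.0973]
eef_rot: [180.0, 0.1, -155.4]
contact_force: [-2.6, 0.1, 8.9]
gripper_width: 0.0274
```

Call:
{"api": "apply_moves", "payload": {
  "commands": [
    {"grip":1,"slide":[0,0,0.001],"roll":0},
    {"grip":1,"slide":[0,0,0.001],"roll":0},
    {"grip":1,"slide":[0,0,0.001],"roll":0}
  ]
}}

```text
time_s: 23.48
tcp_pos: [0.4769, 0.2588, 0.0964]
eef_rot: [180.0, 0.1, -155.4]
contact_force: [-2.0, 0.0, 10.8]
gripper_width: 0.0274
```

Call:
{"api": "apply_moves", "payload": {
  "commands": [
    {"grip":1,"slide":[0,0,0.001],"roll":0},
    {"grip":1,"slide":[0,0,0.001],"roll":0},
    {"grip":1,"slide":[0,0,0.001],"roll":0}
  ]
}}

```text
time_s: 23.85
tcp_pos: [0.4771, 0.2589, 0.0958]
eef_rot: [180.0, 0.1, -155.4]
contact_force: [-3.4, -1.7, 12.6]
gripper_width: 0.0279
```

Call:
{"api": "apply_moves", "payload": {
  "commands": [
    {"grip":1,"slide":[0,0,0.001],"roll":0},
    {"grip":1,"slide":[0,0,0.001],"roll":0},
    {"grip":1,"slide":[0,0,0.001],"roll":0}
  ]
}}

```text
time_s: 24.22
tcp_pos: [0.4776, 0.2592, 0.0956]
eef_rot: [180.0, 0.2, -155.4]
contact_force: [-4.5, -1.0, 16.8]
gripper_width: 0.0272
```

```bash
python3 - <<'E'
from tilt import *
go(.477,.2585,.0966,-155.4)
for n in ["side","scene"]:
    c=cal(n); p,d=capture(n); save(n+"13",p); np.savez(n+"13.npz",p=p,d=d,K=c[0],R=c[1],t=c[2])
    K,R,t=c; v,u=np.mgrid[0:420,0:560]; P=np.stack([(u-K[0,2])/K[0,0]*d,(v-K[1,2])/K[1,1]*d,d],-1); W=(P-t)@R
    rr=np.hypot(W[...,0]-.4765,W[...,1]-.258); m=(rr>.026)&(rr<.0355)&(W[...,2]>.03)&(W[...,2]<.066)
    a=np.degrees(np.arctan2(W[...,1]-.258,W[...,0]-.4765)); 
    print(n,np.histogram(W[...,2][m],bins=np.arange(.03,.068,.002)))
    save("z13"+n,cv2.resize(p[240:390,240:400] if n=="side" else p[80:200,330:450],None,fx=4,fy=4))
E
```

```text
slide [ 0.0008 -0.0004 -0.001 ] roll 0.04 rows>= 1 t 24.225 F [-4.5 -1.  16.8] w 0.0272 tcp [0.4776 0.2592 0.0956] rot [ 179.98    0.2  -155.36] j [  49.   15.  -26.    0.  -49. -115.]
side (array([  0,   0,   5,  10,  17,  16, 103, 274,  15,   4,  11,  11,  15,
        38,  32,  32,  38,  51,   0]), array([0.03 , 0.032, 0.034, 0.036, 0.038, 0.04 , 0.042, 0.044, 0.046,
       0.048, 0.05 , 0.052, 0.054, 0.056, 0.058, 0.06 , 0.062, 0.064,
       0.066, 0.068]))
scene (array([13,  1,  3,  7,  5, 13, 15, 66, 39,  6,  8,  2,  7, 10, 14,  9, 14,
       17,  0]), array([0.03 , 0.032, 0.034, 0.036, 0.038, 0.04 , 0.042, 0.044, 0.046,
       0.048, 0.05 , 0.052, 0.054, 0.056, 0.058, 0.06 , 0.062, 0.064,
       0.066, 0.068]))
```

View pics/z13side.png

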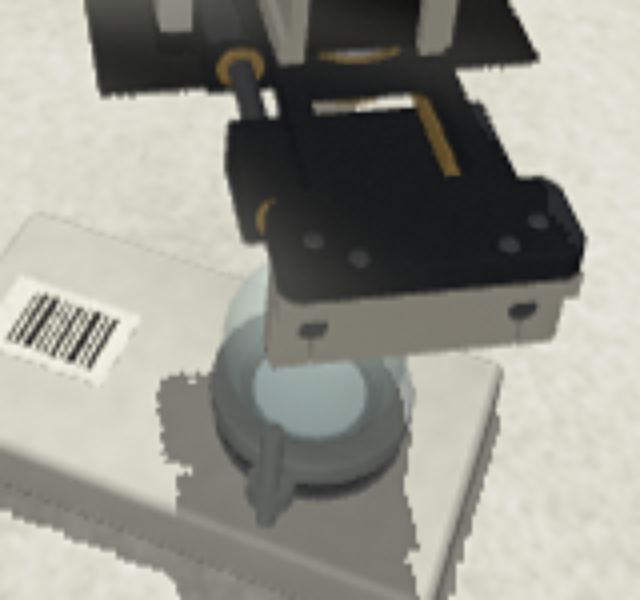

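The ring's top edge now reads about 0.0445 m (was 0.060), and the force jumped (16.8 N for 0.2 mm of motion), so it's at the stop. I'll relieve the side load and add a little margin.

Call:
{"api": "apply_moves", "payload": {
  "commands": [
    {"grip":1,"slide":[0.0008,0,0.001],"roll":0},
    {"grip":1,"slide":[0.0008,0,0.001],"roll":0},
    {"grip":1,"slide":[0.0008,0,0.001],"roll":0},
    {"grip":1,"slide":[0.0008,0,0.001],"roll":0},
    {"grip":1,"slide":[0.0008,0,0.001],"roll":0}
  ]
}}

```text
time_s: 24.95
tcp_pos: [0.4774, 0.2593, 0.0953]
eef_rot: [180.0, 0.3, -155.3]
contact_force: [-4.9, -1.3, 22.5]
gripper_width: 0.0273
```

Call:
{"api": "apply_moves", "payload": {
  "commands": [
    {"grip":1,"slide":[0,0,0],"roll":0},
    {"grip":1,"slide":[0,0,0],"roll":0},
    {"grip":1,"slide":[0,0,0],"roll":0},
    {"grip":1,"slide":[0,0,0],"roll":0},
    {"grip":1,"slide":[0,0,0],"roll":0}
  ]
}}

```text
time_s: 25.58
tcp_pos: [0.4774, 0.2592, 0.0953]
eef_rot: [180.0, 0.3, -155.3]
contact_force: [-4.7, -1.4, 23.3]
gripper_width: 0.0277
```

```bash
python3 - <<'E'
from tilt import *
for n in ["wrist","side","scene"]:
    c=cal(n); p,d=capture(n); save(n+"14",p)
    if n=="wrist": continue
    K,R,t=c; v,u=np.mgrid[0:420,0:560]; P=np.stack([(u-K[0,2])/K[0,0]*d,(v-K[1,2])/K[1,1]*d,d],-1); W=(P-t)@R
    rr=np.hypot(W[...,0]-.4765,W[...,1]-.258); z=W[...,2][(rr>.026)&(rr<.0355)]; z=z[(z>.041)&(z<.049)]; print(n,"ring z",np.median(z).round(4))
go(.477,.2585,.0966,-155.4)
E
```

```text
side ring z 0.0445
scene ring z 0.0454
slide [ 0.0007 -0.0005 -0.0013] roll 0.07 rows>= 1 t 25.725 F [-3.5 -1.8 22.8] w 0.0272 tcp [0.4774 0.2592 0.0954] rot [ 179.97    0.28 -155.33] j [  49.   15.  -26.    0.  -48. -115.]
```

View pics/scene14.png

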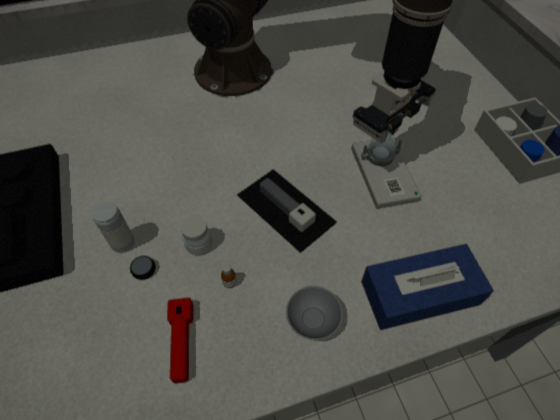

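View pics/wrist14.png

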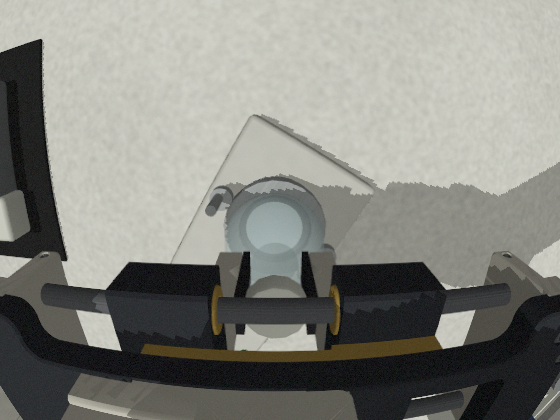

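The flask sits upright in the pressed ring (wrist picture: bulb concentric with the ring at about (274,225)). The force is steady at 23 N, the scanner lies on its mat, and the other things haven't moved. I'll hand in.

```bash
python3 -c "
from h import *
print(close_job())"
```

```text
the job is handed in; nothing more can be done
None
```

I did the whole job in the order asked and handed it in at about 26 s. At hand-in the flask was still gripped and held pressed to the bottom of the ring's travel.

- **Scan:** I held the scanner for about 1.9 s with its window over the middle of the label, aimed at 70 mm above it. Before the hold its tilt measured about 0.1–0.2° off level, and the head lined up with the label to about 1 mm.
- **Scanner put back:** I lowered it onto the mat until it touched (about 9 N) and let go. The picture afterwards shows it centred on the mat.
- **Flask:** I gripped it by the neck at 50 N, set it upright in the ring and pressed it down. The ring's top edge then read 44.5 mm (side camera) and 45.4 mm (scene camera), against 44 mm expected at the bottom stop. The downward push held steady at about 23 N, and the last 1 mm of commanded press moved it only about 0.3 mm.

**Small disagreements:**
- A sideways force of about 4–5 N remained, and a 0.8 mm shift did not remove it.
- The fingers read 27–28 mm open on the 26 mm neck. They may be touching the edge of the stopper, but the grip did not slip.
- The heights fitted from the cameras differed from the stated ones by up to about 1.5 mm.

The other things and the red look-alike appear unmoved in the last picture.

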